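# Hang the finished lantern and tug-test it

## Task

Take the little square lantern with the wire handle and hang it by that handle in the low seat of the stand's hook. Before letting go, tug it gently downwards on the hook with a steady pull of about 8 N for a second, never more than 12 N, to be sure that it is held; then let go and leave it hanging still. Leave the other things on the table where they are.

Things in the scene. Friction and masses are not known exactly. Their poses are not given: they have to be found in the camera images.
- lantern_mid (a point): Centre of the lantern to hang, half-way up its wooden case of 52 x 52 mm, 75 mm high, standing upright on the table at the start, 0.2 to 0.3 kg; it may be gripped firmly (35 N) across its y faces. z up. A rigid wire handle stands on its lid in the lantern's y-z plane, so the handle's opening faces along x, the same from both sides.
- handle_peak (a point): Underside of the peak of the lantern's wire handle, 45 mm above the lid and 82 mm above lantern_mid. The wire is 5 mm thick, shaped like a gable: legs 36 mm apart (at y = -18 and +18 mm), straight to 31 mm above the lid, then sloping in to the peak at y = 0.
- stand: Hook stand, fixed. Origin on its post's axis at table height, z up. Foot 120 x 120 x 14 mm, post 16 mm thick, 260 mm high. A clamp (30 mm thick) on the post carries a stiff hook of 8 mm round bar in the plane y = 0, running along -x: level to x = -68 mm, dipping 6 mm to its seat (x = -88 to -94 mm), then rising to its tip, which ends at x = -112 mm.
- seat_low (a point): The lowest place the hook's seat can have (upper side of the bar, stand x = -91, y = 0, 210 mm above the table). The clamp was set by hand: the true seat is 0 to 20 mm above this point, NOT reported, and stays there under a tug. Above the seat's upper side, the tip's top is 8 mm and the level bar's upper side 6 mm; the seat's underside is 8 mm below it. Axes as the stand.
- knob_lantern: the same square wooden lantern, 52 x 52 x 75 mm, but with a brass knob on its lid (99 mm in all) and no wire handle: not the one to hang. Origin at the centre of its underside.
- round_lantern: round paper lantern 72 mm across, 87 mm high, no handle. Origin at the centre of its underside.
- tiger_a: painted tiger figure, 42 mm across, 75 mm high; leave it alone. Origin under its centre.
- tiger_b: a second such tiger figure.
- tiger_c: a third such tiger figure.
- ingot_bowl: brass bowl 90 mm across, 45 mm high. Origin under its centre.
- glue: glue bottle 42 mm across, 100 mm high. Origin under its centre.
- inkstone: dark ink stone 110 x 75 x 22 mm. Origin under its centre.
- brush: writing brush 205 mm long and 16 mm thick, lying on the table.
There are look-alikes about, which are no part of the job. Leave any black or green look-alike of the part that bears lantern_mid alone.

How it is judged (in metres and radians):
On the way, in this order (a step that is already met when the one before it is completed fails the run):
1. the lantern is lifted clear of the table in the fingers (height (world z) of lantern_mid above 0.1 m and contact force between the fingers and lantern above 2 N), for 0.1 s.
2. still held in the fingers, with its handle in the hook's seat, the lantern is tugged so that it loads the hook with 6 to 15 N (its own weight included) for 0.5 s (x of lantern_mid in the frame of stand between -0.106 and -0.076 m and y of lantern_mid in the frame of stand between -0.015 and 0.015 m and z of lantern_mid in the frame of stand between 0.118 and 0.158 m and angle between lantern_mid's own z axis and vertical below 0.3 rad and contact force between lantern and stand between 6 and 15 N and contact force between the fingers and lantern above 2 N), for 0.5 s.
At the end, for the whole second after the job is handed in: The lantern hangs by its handle in the hook's seat (its centre within 15 mm sideways and along the hook of x = -91 mm from the post axis, 118 to 158 mm above the table), upright within 0.3 rad, released, slower than 50 mm/s, its weight on the hook (x of lantern_mid in the frame of stand between -0.106 and -0.076 m and y of lantern_mid in the frame of stand between -0.015 and 0.015 m and z of lantern_mid in the frame of stand between 0.118 and 0.158 m and angle between lantern_mid's own z axis and vertical below 0.3 rad and contact force between lantern and stand above 1.2 N and linear speed of lantern below 0.05 m/s); the robot touches nothing.
It fails at once if the lantern and the stand are pressed together with more than 15 N (contact force between lantern and stand above 15 N).
It fails at once if another thing on the table is moved by more than 20 mm (distance of any of knob_lantern, round_lantern, tiger_a, tiger_b, tiger_c, ingot_bowl, glue, inkstone, brush from where it was at the start of the episode above 0.02 m).
It also fails if it takes over 61 s, if anything falls off the work surface, if the arm or the gripper's body presses on something with over 40 N, if the wrist force passes 120 N, or if a joint passes its speed limit or range.

## Robot

A 6-joint arm with a two-finger parallel gripper is mounted at the origin on the work surface. World frame = base frame: x ahead of the robot, y to its left, z up, the work surface at z = 0. Lengths are in mm, angles in rad, forces in N, time in s.
With the tool pointing down it reaches from about 350 to 775 mm from the base axis. Payload 7.3 kg.
Tool frame: the origin (TCP) lies at the very end of the fingers, on their centre line; the grasp point (between the pads) lies 19 mm behind it; z points along the fingers, y is the line along which they close (so a half turn about z gives the same grasp; the last joint's range is limited). The gripper opens to 92 mm and grips with 3 to 60 N. Pads are 19 mm wide; open, the fingers measure 130 mm over their backs; the gripper's body (75 mm by 190 mm) begins 47 mm behind the grasp point.
Start: joints at [-1.424, 0.342, 1.524, -0, 1.275, -0.146], TCP at [151.555, -502.669, 226.741] pointing down, gripper open.
Joint ranges: [-2.53, 2.53], [-0.77, 2.02], [0.04, 2.7], [-1, 4.14], [0.28, 2.66], [-3.11, 3.11]. Speed limits (rad/s): [2.57, 2.57, 3.14, 3.14, 3.14, 3.14].

## Interface

Orientations are given as [roll, pitch, yaw] about the fixed x, y, z axes, in that order (R = Rz(yaw) Ry(pitch) Rx(roll)).
In Python, from plant import bot gives the robot as it stands.
- The arm moves only by the tool send_rows, never from a script. Its argument "rows" is a list of rows, each an object of numbers: "x", "y", "z": the shift along the tool's x, y, z in units of 0.2 m (1.0 is 0.2 m); "ax", "ay", "az": the turn, a rotation vector about the tool's x, y, z in units of 60 degrees (1.0 is 60 degrees); "jaw": the opening, from -1 (shut) to 1 (fully open), so that 0 is half open. In form: [{"x": .., "y": .., "z": .., "ax": .., "ay": .., "az": .., "jaw": ..}, ...]. A call has exactly 10 rows; each row is the pose to reach, as a shift and turn from the pose commanded when the call began, along the tool's axes at that moment; what a row does not reach only later rows make up. A row lasts 1/8 s, in which the tool goes at most 62.5 mm and 10.7 degrees, less where a joint would pass 70% of its speed; a pose out of reach is approached as far as the arm can. A call with a number of a shift or a turn outside -1 to 1 is refused whole. A call with a gripper value outside its range is refused whole. The fingers move at their own pace and stop on an object; the grip force is fixed at half the most. Time passes only in rows, so rows that repeat a pose let the fingers close, or fill a call up. It gives the time, the measured TCP pose, the force, the opening and the grip force at its end, in the units of the state.
- bot.get_obs(): the state, without advancing time (a new reading comes with each control period).
- bot.capture(name): name is "scene" or "top" or "wrist"; returns (picture, depth): 384x512x3 uint8, red, green, blue; 384x512 float32, mm along the optical axis (not along the pixel's ray), 0 where there is no reading.
- bot.camera_model(name): a dict with "vertical_fov" (degrees; the focal length in pixels is half the picture's height over the tangent of half this angle, whatever the lens; pixels are square), "cx", "cy" (the principal point, pixels), "k1" (the pictures are not rectified: a ray, as slopes to the right and down, at radius r is drawn at 1 + k1 r^2 times it, then the intrinsics apply), "R" (3x3) and "t" (3): a world point X has camera coordinates R X + t; the wrist camera has in their place "T_tool_cam" (4x4, takes a point from camera to tool coordinates, whose origin is the TCP and whose axes are the flange's). Camera axes: x right, y down, z forward; pixel columns grow to the right and rows downward; lengths in mm; the calibration is good to about 2 mm. A picture is of the moment at which its call begins: read the wrist's pose just before it. camera_model takes no time and is no camera call.
- bot.close_job(): hands the job in; it is judged then, once.
The state is a dict: "time": time; "joint_positions": joint angles; "dq": joint speeds; "tau": joint torques, N m; "tool_pos": TCP position; "tcp_rot": TCP orientation; "contact_force": force on the tool from outside, world axes, zero at the start; "moment": the same for the moment, N m; "grip_width": finger opening in mm; "finger_force": force on a finger pad.
Only numpy, scipy, OpenCV 4.12 (cv2) and the standard library are available. Lean on these libraries where they do the work, as an engineer would, in place of code of your own. Each camera call takes 0.05 s, during which the arm holds its last target. There are 200 camera calls.

## Working session

There is one attempt and no reset: what is moved stays moved. The work goes in short steps, Python scripts to look and compute and a tool call to move; the robot and the scene stay as the last step left them, time stands still between calls to the robot, and variables do not carry over. Pictures are saved under pics/ and viewed, at most 10 in all, crops included, and the job is handed in when it is done.

Besides the shell and the picture viewer there is one more tool, called after "Emit:" as name(argument=value, ...), one argument or row to a line, values as JSON. send_rows: Moves the arm, as the interface text tells. Its arguments: {"type":"object","properties":{"rows":{"type":"array","items":{"type":"object","properties":{"x":{"type":"number","minimum":-1,"maximum":1},"y":{"type":"number","minimum":-1,"maximum":1},"z":{"type":"number","minimum":-1,"maximum":1},"ax":{"type":"number","minimum":-1,"maximum":1},"ay":{"type":"number","minimum":-1,"maximum":1},"az":{"type":"number","minimum":-1,"maximum":1},"jaw":{"type":"number"}}}}},"required":["rows"]}

```bash
mkdir -p pics; cat > h.py <<'E'
import numpy as np, cv2
from plant import bot
def K(m):
    f=192/np.tan(np.radians(m["vertical_fov"])/2); return f
def cloud(name,save=None):
    o=bot.get_obs(); im,d=bot.capture(name); m=bot.camera_model(name); f=K(m)
    v,u=np.mgrid[0:384,0:512].astype(float)
    Km=np.array([[f,0,m["cx"]],[0,f,m["cy"]],[0,0,1.]])
    p=cv2.undistortPoints(np.stack([u.ravel(),v.ravel()],1)[:,None],Km,np.array([m["k1"],0,0,0.]))[:,0]
    P=np.c_[p,np.ones(len(p))]*d.ravel()[:,None]
    if "R" in m: W=(P-np.array(m["t"]))@np.array(m["R"])
    else:
        T=np.array(m["T_tool_cam"]); R=rot(o["tcp_rot"])
        W=(P@T[:3,:3].T+T[:3,3])@R.T+np.array(o["tool_pos"])
    W[d.ravel()==0]=np.nan
    if save: cv2.imwrite(f"pics/{save}.png",im[:,:,::-1]); np.save(f"pics/{save}.npy",W.reshape(384,512,3))
    return im,W.reshape(384,512,3),m
def rot(a):
    from scipy.spatial.transform import Rotation as Q
    return Q.from_euler("xyz",a).as_matrix()
E
python3 - <<'E'
from h import *
for n in("scene","top"):
    im,W,m=cloud(n,n+"0"); print(n,m["vertical_fov"],m["cx"],m["k1"],-np.array(m["R"]).T@m["t"])
print(bot.get_obs()); print(bot.camera_model("wrist"))
a=cv2.imread("pics/scene0.png");b=cv2.imread("pics/top0.png")
E
```

```text
scene 45.522095543000184 254.94949183816843 0.015745358002332597 [1105.51388979 -936.97659065  887.44513006]
top 47.076516834990535 262.8570218091073 -0.12681778921008532 [ 399.25578416  -62.67083069 1547.03928275]
{'time': 0.1, 'joint_positions': array([-1.42401233e+00,  3.42637969e-01,  1.52489775e+00,  1.74136013e-05,
        1.27540898e+00, -1.45971897e-01]), 'dq': array([-1.77430259e-03, -3.05943915e-03, -1.36713934e-03, -2.34687350e-05,
        4.54724388e-04, -4.60289581e-04]), 'tau': array([ 3.09971118e-03, -4.32003522e+01, -2.44695210e+01,  7.21084583e-02,
        5.26239944e-02, -4.97244434e-05]), 'tool_pos': array([ 151.49894533, -502.29577789,  226.13057796]), 'tcp_rot': array([-3.14025741e+00, -2.13135832e-04,  2.92750670e-01]), 'contact_force': array([-0.36536886, -0.26442614, -0.00461913]), 'moment': array([-0.01994354, -0.00530228,  0.00448959]), 'finger_force': 0.0, 'grip_width': 91.70732462619621}
{'vertical_fov': 61.73663562193416, 'cx': 253.91147748098643, 'cy': 188.85186866814243, 'k1': -0.0885908982769626, 'T_tool_cam': array([[-1.81383055e-03, -9.68618549e-01, -2.48545403e-01,
         6.70543435e+01],
       [ 9.99998336e-01, -1.70907927e-03, -6.37234295e-04,
         1.58227858e+00],
       [ 1.92453162e-04, -2.48546145e-01,  9.68620037e-01,
        -1.57715083e+02],
       [ 0.00000000e+00,  0.00000000e+00,  0.00000000e+00,
         1.00000000e+00]])}
```

View pics/scene0.png

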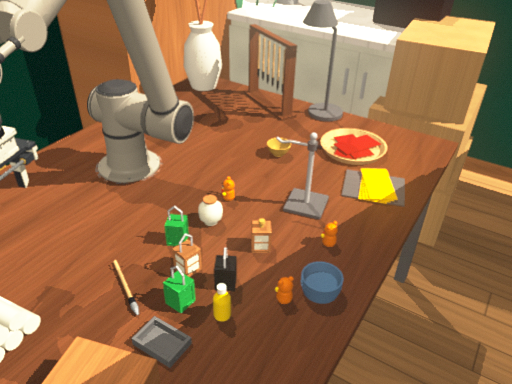

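View pics/top0.png

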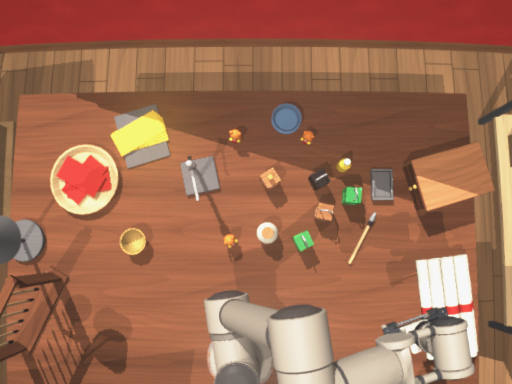

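The scene view shows the wooden wire-handle lantern at (186,258), between two green ones and a black one. The stand is at (308,205). In the top view the target is at (324,212) and the stand at (199,176), with its hook running down to (197,198). I'll measure both now.

```bash
python3 - <<'E'
from h import *
W=np.load("pics/top0.npy"); im=cv2.imread("pics/top0.png"); S=np.load("pics/scene0.npy"); si=cv2.imread("pics/scene0.png")
def box(Wm,n):
    xy=Wm[:,:2].astype(np.float32); r=cv2.minAreaRect(xy); print(n,len(xy),np.round(r[0]),np.round(r[1]),round(r[2],1),"z",np.round(np.percentile(Wm[:,2],[2,50,98])))
print("table z",np.nanmedian(W[260:300,60:180,2]), np.nanmedian(S[200:300,20:90,2]))
def sel(W,x0,x1,y0,y1,z0,z1):
    p=W.reshape(-1,3); k=(p[:,0]>x0)&(p[:,0]<x1)&(p[:,1]>y0)&(p[:,1]<y1)&(p[:,2]>z0)&(p[:,2]<z1); return p[k]
def at(u,v): return W[v,u]
for n,u,v in[("lan",324,212),("gr1",304,240),("gr2",353,195),("blk",320,180),("knob",270,178),("round",267,233),("foot",210,185),("posttop",189,163),("hook",196,195),("brush",362,238)]: print(n,np.round(at(u,v)))
# all lids z 60..90 components in top view
m=((W[...,2]>55)&(W[...,2]<90)).astype(np.uint8)
n,l,st,c=cv2.connectedComponentsWithStats(m)
for i in range(1,n):
    if 20<st[i,4]<1500: box(W[l==i],("top lid",np.round(c[i]),))
m=((W[...,2]>8)&(W[...,2]<25)).astype(np.uint8)
m[:, :170]=0; m[:,230:]=0
n,l,st,c=cv2.connectedComponentsWithStats(m)
for i in range(1,n):
    if st[i,4]>200: box(W[l==i],"foot")
p=W[140:215,180:215].reshape(-1,3)
q=p[p[:,2]>180]; print(np.round(q[np.argsort(q[:,0])][::3]))
P=S[130:215,270:330].reshape(-1,3); q=P[(P[:,2]>150)]; print("scene hook/post"); print(np.round(q[np.argsort(q[:,0])][::6]))
a=cv2.resize(im[150:260,170:370],None,fx=4,fy=4,interpolation=cv2.INTER_CUBIC); cv2.imwrite("pics/c1.png",a)
E
```

```text
table z -0.5849018675396419 0.5046603313768747
lan [ 499. -284.   76.]
gr1 [ 405. -211.  121.]
gr2 [ 556. -384.   77.]
blk [ 607. -273.   74.]
knob [ 611. -103.  100.]
round [429. -92.  90.]
foot [598. 105.  17.]
posttop [632. 141. 263.]
hook [541. 125. 219.]
brush [ 411. -427.   10.]
('top lid', array([234., 134.])) 89 [771.  17.] [34. 36.] 14.1 z [57. 67. 76.]
('top lid', array([308., 135.])) 91 [ 765. -234.] [35. 37.] 27.4 z [56. 67. 76.]
('top lid', array([344., 164.])) 84 [ 667. -360.] [38. 39.] 86.7 z [58. 70. 84.]
('top lid', array([415., 186.])) 199 [ 587. -601.] [176.  16.] 16.0 z [56. 75. 89.]
('top lid', array([270., 178.])) 218 [ 615. -102.] [52. 52.] 32.6 z [68. 75. 81.]
('top lid', array([319., 178.])) 224 [ 614. -272.] [52. 53.] 30.5 z [67. 75. 81.]
('top lid', array([353., 195.])) 229 [ 557. -386.] [55. 53.] 85.5 z [66. 75. 82.]
('top lid', array([324., 212.])) 231 [ 500. -286.] [53. 52.] 77.9 z [65. 75. 81.]
('top lid', array([267., 233.])) 305 [431. -92.] [64. 67.] 45.1 z [56. 69. 89.]
('top lid', array([303., 241.])) 228 [ 403. -212.] [52. 51.] 26.4 z [67. 74. 81.]
[... 1848 characters left out ...]
627. 144. 164.]
 [628. 134. 207.]
 [629. 131. 215.]
 [629. 137. 150.]
 [630. 138. 171.]
 [631. 135. 208.]
 [631. 129. 230.]
 [632. 129. 228.]
 [632. 138. 179.]
 [633. 139. 165.]
 [633. 127. 222.]
 [634. 132. 220.]
 [635. 136. 195.]
 [635. 136. 160.]
 [636. 128. 226.]
 [636. 139. 170.]
 [637. 140. 186.]
 [637. 135. 239.]
 [638. 139. 156.]
 [638. 133. 214.]
 [638. 135. 230.]
 [638. 141. 231.]
 [639. 144. 150.]
 [639. 141. 191.]
 [640. 137. 175.]
 [640. 145. 164.]
 [641. 140. 245.]
 [641. 144. 161.]
 [641. 146. 150.]
 [642. 131. 213.]
 [643. 152. 230.]
 [643. 145. 256.]
 [644. 132. 217.]
 [646. 141. 223.]
 [647. 147. 211.]
 [649. 149. 220.]
 [652. 150. 217.]
 [656. 146. 224.]
 [661. 152. 212.]]
```

View pics/c1.png

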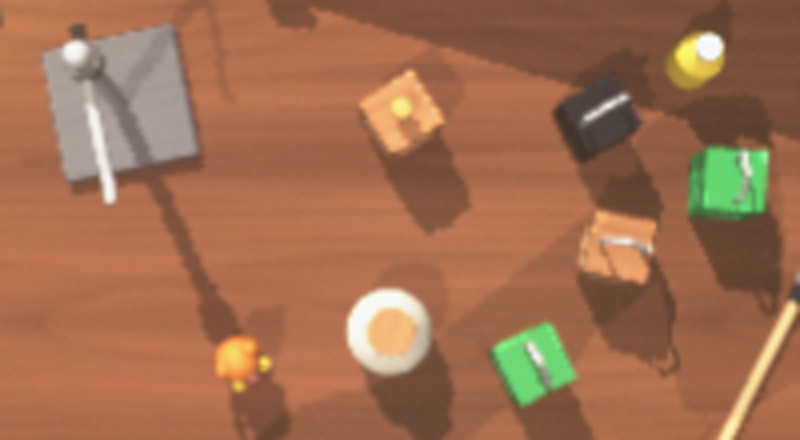

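The target lid is centred near (500,-286) with yaw about -12°. The post is at (636,140) with the hook at yaw about 13°, and the seat is near z 215. The green lantern at (403,-212) blocks a shallow case grasp. So I'll lift the lantern by its handle with the tool down, set it in the free area near (480,230), and regrasp it there at a shallow tilt.

```bash
cat > g.py <<'E'
# go(pos, approach yaw psi deg, elev theta deg below horizontal, start pose) -> row ; tool x is 'up/outward' side
import sys,json; import numpy as np
from scipy.spatial.transform import Rotation as Q
from h import rot
def R(psi,th):
    p,t=np.radians([psi,th]); o=np.array([np.cos(p),np.sin(p),0]); u=np.array([0,0,1.])
    z=np.cos(t)*o-np.sin(t)*u; x=np.sin(t)*o+np.cos(t)*u
    return np.stack([x,np.cross(z,x),z],1)
def go(pos,psi,th,jaw,back=0,save=True):
    try: c=json.load(open("cmd.json")); p0=np.array(c["p"]); R0=np.array(c["R"])
    except FileNotFoundError: p0=np.array([151.555,-502.669,226.741]); R0=rot([np.pi,0,.2928])
    R1=R(psi,th); t=np.round(R0.T@(np.array(pos,float)-back*R1[:,2]-p0)/200,3)
    r=np.round(Q.from_matrix(R0.T@R1).as_rotvec()/np.radians(60),3)
    print(dict(zip("x y z ax ay az".split(),[*t,*r])),"jaw",jaw)
    if save: json.dump({"p":(p0+R0@t*200).tolist(),"R":(R0@Q.from_rotvec(r*np.radians(60)).as_matrix()).tolist()},open("cmd.json","w"))
E
python3 -c "
from g import *
go([500,-286,220],78,90,1)
go([500,-286,99],78,90,1)
import numpy as np;W=np.load('pics/top0.npy');print(W[241,132],W[236,132])"
```

```text
{'x': np.float64(1.981), 'y': np.float64(-0.534), 'z': np.float64(0.034), 'ax': np.float64(0.0), 'ay': np.float64(0.0), 'az': np.float64(-1.02)} jaw 1
{'x': np.float64(0.0), 'y': np.float64(-0.0), 'z': np.float64(0.605), 'ax': np.float64(0.0), 'ay': np.float64(0.0), 'az': np.float64(-0.0)} jaw 1
[402.06676798 379.46413643   5.00920213] [419.47418704 377.99692831  11.65215807]
```

Emit:
send_rows(
  rows=[
    {"x": 0.3,"y": -0.08,"jaw": 1},
    {"x": 0.6,"y": -0.16,"jaw": 1},
    {"x": 0.9,"y": -0.24,"jaw": 1},
    {"x": 1,"y": -0.27,"jaw": 1},
    {"x": 1,"y": -0.27,"az": -0.15,"jaw": 1},
    {"x": 1,"y": -0.27,"az": -0.3,"jaw": 1},
    {"x": 1,"y": -0.27,"az": -0.45,"jaw": 1},
    {"x": 1,"y": -0.27,"az": -0.6,"jaw": 1},
    {"x": 1,"y": -0.27,"az": -0.75,"jaw": 1},
    {"x": 1,"y": -0.27,"az": -0.9,"jaw": 1},
  ],
)

```text
schema error: expected keys x, y, z, ax, ay, az, jaw
```

```bash
python3 -c "
from g import *
p0=np.array([151.555,-502.669,226.741]); R0=rot([np.pi,0,.2928])
json.dump({'p':(p0+R0@np.array([200,-54,0.])).tolist(),'R':(R0@Q.from_rotvec([0,0,-np.radians(54)]).as_matrix()).tolist()},open('cmd.json','w'))
from h import bot; o=bot.get_obs(); c=json.load(open('cmd.json'));print(c['p'],o['tool_pos'],o['tcp_rot'],Q.from_matrix(c['R']).as_euler('xyz'),o['joint_positions'],o['time'])
go([500,-286,220],78,90,1)
"
```

```text
[327.45664489302095, -393.24043277950875, 226.741] [ 151.49894533 -502.29577789  226.13057796] [-3.14025741e+00 -2.13135832e-04  2.92750670e-01] [3.14159265e+00 2.22044605e-16 1.23527780e+00] [-1.42401233e+00  3.42637969e-01  1.52489775e+00  1.74136013e-05
  1.27540898e+00 -1.45971897e-01] 0.1
{'x': np.float64(0.79), 'y': np.float64(0.638), 'z': np.float64(0.034), 'ax': np.float64(0.0), 'ay': np.float64(0.0), 'az': np.float64(-0.12)} jaw 1
```

All keys are needed. I'll resend it.

Emit:
send_rows(
  rows=[
    {"x": 0.3,"y": -0.08,"z": 0,"ax": 0,"ay": 0,"az": 0,"jaw": 1},
    {"x": 0.6,"y": -0.16,"z": 0,"ax": 0,"ay": 0,"az": -0.1,"jaw": 1},
    {"x": 0.9,"y": -0.24,"z": 0,"ax": 0,"ay": 0,"az": -0.25,"jaw": 1},
    {"x": 1,"y": -0.27,"z": 0,"ax": 0,"ay": 0,"az": -0.4,"jaw": 1},
    {"x": 1,"y": -0.27,"z": 0,"ax": 0,"ay": 0,"az": -0.55,"jaw": 1},
    {"x": 1,"y": -0.27,"z": 0,"ax": 0,"ay": 0,"az": -0.7,"jaw": 1},
    {"x": 1,"y": -0.27,"z": 0,"ax": 0,"ay": 0,"az": -0.85,"jaw": 1},
    {"x": 1,"y": -0.27,"z": 0,"ax": 0,"ay": 0,"az": -0.9,"jaw": 1},
    {"x": 1,"y": -0.27,"z": 0,"ax": 0,"ay": 0,"az": -0.9,"jaw": 1},
    {"x": 1,"y": -0.27,"z": 0,"ax": 0,"ay": 0,"az": -0.9,"jaw": 1},
  ],
)

```text
time: 1.35
tool_pos: [327.4, -393.1, 226.5]
tcp_rot: [-3.141, -0.0, 1.234]
contact_force: [0.3, -0.2, 0.0]
grip_width: 91.5
finger_force: 0.0
```

Emit:
send_rows(
  rows=[
    {"x": 0.2,"y": 0.16,"z": 0.01,"ax": 0,"ay": 0,"az": -0.03,"jaw": 1},
    {"x": 0.4,"y": 0.32,"z": 0.02,"ax": 0,"ay": 0,"az": -0.06,"jaw": 1},
    {"x": 0.6,"y": 0.48,"z": 0.034,"ax": 0,"ay": 0,"az": -0.1,"jaw": 1},
    {"x": 0.79,"y": 0.638,"z": 0.034,"ax": 0,"ay": 0,"az": -0.12,"jaw": 1},
    {"x": 0.79,"y": 0.638,"z": 0.034,"ax": 0,"ay": 0,"az": -0.12,"jaw": 1},
    {"x": 0.79,"y": 0.638,"z": 0.034,"ax": 0,"ay": 0,"az": -0.12,"jaw": 1},
    {"x": 0.79,"y": 0.638,"z": 0.034,"ax": 0,"ay": 0,"az": -0.12,"jaw": 1},
    {"x": 0.79,"y": 0.638,"z": 0.034,"ax": 0,"ay": 0,"az": -0.12,"jaw": 1},
    {"x": 0.79,"y": 0.638,"z": 0.034,"ax": 0,"ay": 0,"az": -0.12,"jaw": 1},
    {"x": 0.79,"y": 0.638,"z": 0.034,"ax": 0,"ay": 0,"az": -0.12,"jaw": 1},
  ],
)

```text
time: 2.6
tool_pos: [499.8, -286.3, 220.0]
tcp_rot: [3.141, 0.0, 1.36]
contact_force: [0.4, -0.2, 0.1]
grip_width: 92.1
finger_force: 0.0
```

```bash
python3 -c "
from g import *
from h import *
im,W,m=cloud('wrist','w1')
k=(W[...,2]>105)&(W[...,2]<135)&(np.hypot(W[...,0]-500,W[...,1]+286)<45)
q=W[k]; r=cv2.minAreaRect(q[:,:2].astype(np.float32)); print('handle',len(q),r, q.mean(0), np.percentile(q[:,2],[5,50,95]))
o=bot.get_obs(); print(o['tool_pos'],o['tcp_rot'],o['joint_positions'],o['time'])
"
```

```text
handle 264 ((500.54583740234375, -286.10693359375), (40.19850540161133, 4.403128623962402), 77.93115997314453) [ 501.13157886 -283.70126637  115.66665692] [107.24088648 115.55281539 123.97305463]
[ 499.84846443 -286.22567169  219.98433436] [3.14146154e+00 1.20680376e-04 1.36054948e+00] [-6.53049437e-01  4.40876512e-01  1.39021821e+00 -5.47093055e-05
  1.31032776e+00 -4.42788516e-01] 2.65
```

View pics/w1.png

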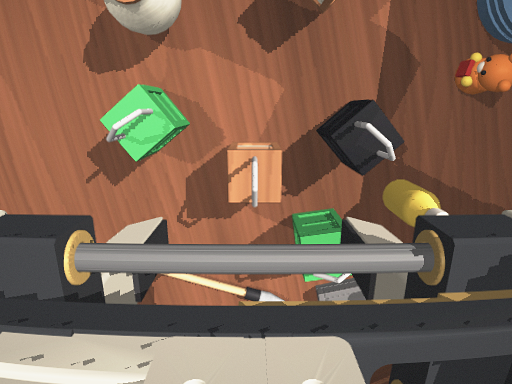

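The wrist view shows the wooden lantern at (255,175) with its handle in line with the tool. The measured centre is (500.5,-286.1) and the yaw -12.1°, as planned. Next I descend and close on the wire.

Emit:
send_rows(
  rows=[
    {"x": 0,"y": 0,"z": 0.2,"ax": 0,"ay": 0,"az": 0,"jaw": 1},
    {"x": 0,"y": 0,"z": 0.4,"ax": 0,"ay": 0,"az": 0,"jaw": 1},
    {"x": 0,"y": 0,"z": 0.52,"ax": 0,"ay": 0,"az": 0,"jaw": 1},
    {"x": 0,"y": 0,"z": 0.605,"ax": 0,"ay": 0,"az": 0,"jaw": 1},
    {"x": 0,"y": 0,"z": 0.605,"ax": 0,"ay": 0,"az": 0,"jaw": -1},
    {"x": 0,"y": 0,"z": 0.605,"ax": 0,"ay": 0,"az": 0,"jaw": -1},
    {"x": 0,"y": 0,"z": 0.605,"ax": 0,"ay": 0,"az": 0,"jaw": -1},
    {"x": 0,"y": 0,"z": 0.605,"ax": 0,"ay": 0,"az": 0,"jaw": -1},
    {"x": 0,"y": 0,"z": 0.605,"ax": 0,"ay": 0,"az": 0,"jaw": -1},
    {"x": 0,"y": 0,"z": 0.605,"ax": 0,"ay": 0,"az": 0,"jaw": -1},
  ],
)

```text
time: 3.9
tool_pos: [500.0, -286.1, 99.0]
tcp_rot: [3.141, 0.0, 1.361]
contact_force: [0.3, 0.1, 0.3]
grip_width: 36.1
finger_force: 0.0
```

```bash
python3 -c "
from g import *
go([500,-286,99],78,90,1)
go([500,-286,219],78,90,-1)
go([490,-30,219],90,90,-1)
go([480,230,219],105,90,-1)
go([480,230,101],105,90,-1)
"
```

```text
{'x': np.float64(0.0), 'y': np.float64(0.0), 'z': np.float64(0.605), 'ax': np.float64(0.0), 'ay': np.float64(0.0), 'az': np.float64(-0.0)} jaw 1
{'x': np.float64(0.0), 'y': np.float64(0.0), 'z': np.float64(-0.6), 'ax': np.float64(0.0), 'ay': np.float64(0.0), 'az': np.float64(-0.0)} jaw -1
{'x': np.float64(1.242), 'y': np.float64(-0.315), 'z': np.float64(-0.0), 'ax': np.float64(0.0), 'ay': np.float64(0.0), 'az': np.float64(-0.2)} jaw -1
{'x': np.float64(1.3), 'y': np.float64(-0.051), 'z': np.float64(-0.0), 'ax': np.float64(0.0), 'ay': np.float64(0.0), 'az': np.float64(-0.25)} jaw -1
{'x': np.float64(-0.0), 'y': np.float64(-0.0), 'z': np.float64(0.59), 'ax': np.float64(0.0), 'ay': np.float64(0.0), 'az': np.float64(-0.0)} jaw -1
```

Emit:
send_rows(
  rows=[
    {"x": 0,"y": 0,"z": 0,"ax": 0,"ay": 0,"az": 0,"jaw": -1},
    {"x": 0,"y": 0,"z": 0,"ax": 0,"ay": 0,"az": 0,"jaw": -1},
    {"x": 0,"y": 0,"z": 0,"ax": 0,"ay": 0,"az": 0,"jaw": -1},
    {"x": 0,"y": 0,"z": 0,"ax": 0,"ay": 0,"az": 0,"jaw": -1},
    {"x": 0,"y": 0,"z": 0,"ax": 0,"ay": 0,"az": 0,"jaw": -1},
    {"x": 0,"y": 0,"z": 0,"ax": 0,"ay": 0,"az": 0,"jaw": -1},
    {"x": 0,"y": 0,"z": -0.1,"ax": 0,"ay": 0,"az": 0,"jaw": -1},
    {"x": 0,"y": 0,"z": -0.2,"ax": 0,"ay": 0,"az": 0,"jaw": -1},
    {"x": 0,"y": 0,"z": -0.3,"ax": 0,"ay": 0,"az": 0,"jaw": -1},
    {"x": 0,"y": 0,"z": -0.4,"ax": 0,"ay": 0,"az": 0,"jaw": -1},
  ],
)

```text
time: 5.15
tool_pos: [499.6, -285.8, 179.0]
tcp_rot: [-3.14, -0.0, 1.361]
contact_force: [-1.0, 0.4, -2.1]
grip_width: 3.8
finger_force: 30.0
```

```bash
python3 -c "
from g import *
c=json.load(open('cmd.json'))
p0=np.array([500,-286,179.]);json.dump({'p':p0.tolist(),'R':R(78,90).tolist()},open('cmd.json','w'))
go([490,-270,239],78,90,-1)
go([450,-90,239],84,90,-1)
go([440,90,239],95,90,-1)
go([480,230,239],105,90,-1)
go([480,230,101],105,90,-1)
"
```

```text
{'x': np.float64(0.068), 'y': np.float64(-0.066), 'z': np.float64(-0.3), 'ax': np.float64(0.0), 'ay': np.float64(0.0), 'az': np.float64(0.0)} jaw -1
{'x': np.float64(0.839), 'y': np.float64(-0.382), 'z': np.float64(0.0), 'ax': np.float64(0.0), 'ay': np.float64(0.0), 'az': np.float64(-0.1)} jaw -1
{'x': np.float64(0.889), 'y': np.float64(-0.144), 'z': np.float64(0.0), 'ax': np.float64(0.0), 'ay': np.float64(0.0), 'az': np.float64(-0.183)} jaw -1
{'x': np.float64(0.68), 'y': np.float64(0.26), 'z': np.float64(0.0), 'ax': np.float64(0.0), 'ay': np.float64(0.0), 'az': np.float64(-0.167)} jaw -1
{'x': np.float64(0.0), 'y': np.float64(0.0), 'z': np.float64(0.69), 'ax': np.float64(0.0), 'ay': np.float64(0.0), 'az': np.float64(-0.0)} jaw -1
```

Emit:
send_rows(
  rows=[
    {"x": 0,"y": 0,"z": -0.1,"ax": 0,"ay": 0,"az": 0,"jaw": -1},
    {"x": 0.02,"y": -0.02,"z": -0.2,"ax": 0,"ay": 0,"az": 0,"jaw": -1},
    {"x": 0.07,"y": -0.066,"z": -0.3,"ax": 0,"ay": 0,"az": 0,"jaw": -1},
    {"x": 0.17,"y": -0.11,"z": -0.3,"ax": 0,"ay": 0,"az": 0,"jaw": -1},
    {"x": 0.3,"y": -0.17,"z": -0.3,"ax": 0,"ay": 0,"az": -0.02,"jaw": -1},
    {"x": 0.43,"y": -0.23,"z": -0.3,"ax": 0,"ay": 0,"az": -0.04,"jaw": -1},
    {"x": 0.56,"y": -0.29,"z": -0.3,"ax": 0,"ay": 0,"az": -0.06,"jaw": -1},
    {"x": 0.7,"y": -0.35,"z": -0.3,"ax": 0,"ay": 0,"az": -0.08,"jaw": -1},
    {"x": 0.82,"y": -0.41,"z": -0.3,"ax": 0,"ay": 0,"az": -0.1,"jaw": -1},
    {"x": 0.907,"y": -0.448,"z": -0.3,"ax": 0,"ay": 0,"az": -0.1,"jaw": -1},
  ],
)

```text
time: 6.4
tool_pos: [449.3, -88.5, 239.1]
tcp_rot: [-3.141, 0.0, 1.466]
contact_force: [0.5, -0.5, -2.5]
grip_width: 4.1
finger_force: 30.0
```

Emit:
send_rows(
  rows=[
    {"x": 0.06,"y": -0.01,"z": 0,"ax": 0,"ay": 0,"az": -0.01,"jaw": -1},
    {"x": 0.14,"y": -0.02,"z": 0,"ax": 0,"ay": 0,"az": -0.03,"jaw": -1},
    {"x": 0.24,"y": -0.04,"z": 0,"ax": 0,"ay": 0,"az": -0.05,"jaw": -1},
    {"x": 0.34,"y": -0.055,"z": 0,"ax": 0,"ay": 0,"az": -0.07,"jaw": -1},
    {"x": 0.44,"y": -0.07,"z": 0,"ax": 0,"ay": 0,"az": -0.09,"jaw": -1},
    {"x": 0.54,"y": -0.087,"z": 0,"ax": 0,"ay": 0,"az": -0.11,"jaw": -1},
    {"x": 0.64,"y": -0.104,"z": 0,"ax": 0,"ay": 0,"az": -0.13,"jaw": -1},
    {"x": 0.74,"y": -0.12,"z": 0,"ax": 0,"ay": 0,"az": -0.15,"jaw": -1},
    {"x": 0.83,"y": -0.134,"z": 0,"ax": 0,"ay": 0,"az": -0.17,"jaw": -1},
    {"x": 0.889,"y": -0.144,"z": 0,"ax": 0,"ay": 0,"az": -0.183,"jaw": -1},
  ],
)

```text
time: 7.65
tool_pos: [440.2, 90.8, 238.8]
tcp_rot: [-3.141, 0.0, 1.659]
contact_force: [0.6, 0.6, -2.3]
grip_width: 3.9
finger_force: 30.0
```

Emit:
send_rows(
  rows=[
    {"x": 0.06,"y": 0.02,"z": 0,"ax": 0,"ay": 0,"az": -0.02,"jaw": -1},
    {"x": 0.14,"y": 0.05,"z": 0,"ax": 0,"ay": 0,"az": -0.04,"jaw": -1},
    {"x": 0.24,"y": 0.09,"z": 0,"ax": 0,"ay": 0,"az": -0.06,"jaw": -1},
    {"x": 0.34,"y": 0.13,"z": 0,"ax": 0,"ay": 0,"az": -0.08,"jaw": -1},
    {"x": 0.44,"y": 0.17,"z": 0,"ax": 0,"ay": 0,"az": -0.1,"jaw": -1},
    {"x": 0.53,"y": 0.2,"z": 0,"ax": 0,"ay": 0,"az": -0.12,"jaw": -1},
    {"x": 0.6,"y": 0.23,"z": 0,"ax": 0,"ay": 0,"az": -0.14,"jaw": -1},
    {"x": 0.66,"y": 0.25,"z": 0,"ax": 0,"ay": 0,"az": -0.16,"jaw": -1},
    {"x": 0.68,"y": 0.26,"z": 0,"ax": 0,"ay": 0,"az": -0.167,"jaw": -1},
    {"x": 0.68,"y": 0.26,"z": 0,"ax": 0,"ay": 0,"az": -0.167,"jaw": -1},
  ],
)

```text
time: 8.9
tool_pos: [480.2, 229.8, 238.8]
tcp_rot: [-3.141, 0.0, 1.832]
contact_force: [0.8, 0.3, -2.4]
grip_width: 4.0
finger_force: 30.0
```

Emit:
send_rows(
  rows=[
    {"x": 0,"y": 0,"z": 0.1,"ax": 0,"ay": 0,"az": 0,"jaw": -1},
    {"x": 0,"y": 0,"z": 0.22,"ax": 0,"ay": 0,"az": 0,"jaw": -1},
    {"x": 0,"y": 0,"z": 0.34,"ax": 0,"ay": 0,"az": 0,"jaw": -1},
    {"x": 0,"y": 0,"z": 0.44,"ax": 0,"ay": 0,"az": 0,"jaw": -1},
    {"x": 0,"y": 0,"z": 0.52,"ax": 0,"ay": 0,"az": 0,"jaw": -1},
    {"x": 0,"y": 0,"z": 0.58,"ax": 0,"ay": 0,"az": 0,"jaw": -1},
    {"x": 0,"y": 0,"z": 0.62,"ax": 0,"ay": 0,"az": 0,"jaw": -1},
    {"x": 0,"y": 0,"z": 0.65,"ax": 0,"ay": 0,"az": 0,"jaw": -1},
    {"x": 0,"y": 0,"z": 0.67,"ax": 0,"ay": 0,"az": 0,"jaw": -1},
    {"x": 0,"y": 0,"z": 0.685,"ax": 0,"ay": 0,"az": 0,"jaw": -1},
  ],
)

```text
time: 10.15
tool_pos: [480.3, 229.9, 101.9]
tcp_rot: [3.141, 0.0, 1.832]
contact_force: [-0.2, 0.3, -2.5]
grip_width: 4.1
finger_force: 30.0
```

```bash
python3 -c "
from h import *
im,W,m=cloud('scene','s2')
o=bot.get_obs(); print(o)
a=im[120:250,200:330]; 
cv2.imwrite('pics/s2c.png',cv2.resize(im[90:240,180:360],None,fx=4,fy=4,interpolation=cv2.INTER_CUBIC)[:,:,::-1])
"
```

```text
{'time': 10.2, 'joint_positions': array([ 3.02482302e-01,  4.88651082e-01,  1.67345318e+00, -1.36561008e-04,
        9.79687857e-01,  4.11350776e-02]), 'dq': array([-2.57777330e-03, -3.39174558e-03, -4.18528735e-05,  8.11017005e-04,
        1.36001671e-02,  7.49330761e-04]), 'tau': array([ 2.28267704e-02, -4.87274766e+01, -2.15391684e+01,  7.14733894e-02,
        2.71910755e-02,  2.86553122e-04]), 'tool_pos': array([480.12749371, 229.82345115, 101.56495933]), 'tcp_rot': array([-3.14139802e+00,  1.21481482e-04,  1.83221968e+00]), 'contact_force': array([-0.2016042 ,  0.14745136, -3.1163496 ]), 'moment': array([-0.04646569, -0.12745311,  0.02815166]), 'finger_force': 29.999658465385437, 'grip_width': 3.9661355318429465}
```

View pics/s2c.png

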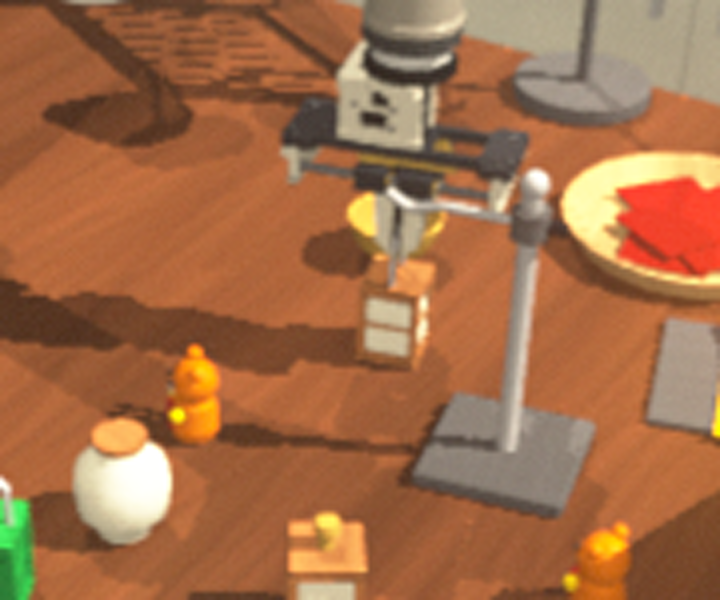

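The lantern hangs upright in the fingers just above the table, with the case at (395,315) in the crop. I'll lower it 3 mm, release it and rise.

Emit:
send_rows(
  rows=[
    {"x": 0,"y": 0,"z": 0.007,"ax": 0,"ay": 0,"az": 0,"jaw": -1},
    {"x": 0,"y": 0,"z": 0.014,"ax": 0,"ay": 0,"az": 0,"jaw": -1},
    {"x": 0,"y": 0,"z": 0.014,"ax": 0,"ay": 0,"az": 0,"jaw": -1},
    {"x": 0,"y": 0,"z": 0.014,"ax": 0,"ay": 0,"az": 0,"jaw": 1},
    {"x": 0,"y": 0,"z": 0.014,"ax": 0,"ay": 0,"az": 0,"jaw": 1},
    {"x": 0,"y": 0,"z": 0.014,"ax": 0,"ay": 0,"az": 0,"jaw": 1},
    {"x": 0,"y": 0,"z": 0.014,"ax": 0,"ay": 0,"az": 0,"jaw": 1},
    {"x": 0,"y": 0,"z": 0.014,"ax": 0,"ay": 0,"az": 0,"jaw": 1},
    {"x": 0,"y": 0,"z": -0.15,"ax": 0,"ay": 0,"az": 0,"jaw": 1},
    {"x": 0,"y": 0,"z": -0.4,"ax": 0,"ay": 0,"az": 0,"jaw": 1},
  ],
)

```text
time: 11.45
tool_pos: [479.2, 229.5, 181.5]
tcp_rot: [-3.138, 0.0, 1.832]
contact_force: [1.0, 1.0, 0.3]
grip_width: 69.6
finger_force: 0.0
```

```bash
python3 - <<'E'
from h import *
W=np.load('pics/top0.npy')
im,W,m=cloud('wrist','w2')
def rect(W,k,n):
    q=W[k]; r=cv2.minAreaRect(q[:,:2].astype(np.float32)); print(n,len(q),np.round(r[0],1),np.round(r[1],1),round(r[2],1),np.round(np.percentile(q[:,2],[2,50,98])))
d=np.hypot(W[...,0]-480,W[...,1]-230)
rect(W,(W[...,2]>105)&(W[...,2]<130)&(d<40),'handle'); rect(W,(W[...,2]>70)&(W[...,2]<82)&(d<45),'lid')
# hook points from all clouds: fit line in xy, heights along it
im,T,m=cloud('top'); im,S,m2=cloud('scene')
for n,V in(('top',np.load('pics/top0.npy')),('top2',T),('scene',np.load('pics/scene0.npy')),('sc2',S)):
    q=V.reshape(-1,3); q=q[(q[:,2]>195)&(q[:,2]<240)&(q[:,0]>510)&(q[:,0]<612)&(q[:,1]>100)&(q[:,1]<150)]
    if len(q)<5: continue
    a=np.polyfit(q[:,0],q[:,1],1); print(n,len(q),'slope deg',np.degrees(np.arctan(a[0])),'y at 547',np.polyval(a,547),'minx',q[:,0].min())
    for lo,hi in((510,535),(535,556),(570,612)):
        z=q[(q[:,0]>=lo)&(q[:,0]<hi),2]; print('   ',lo,hi,len(z),np.round(np.percentile(z,[10,50,90]),1) if len(z) else '')
    k=V.reshape(-1,3); k=k[(k[:,2]>252)&(k[:,2]<268)&(abs(k[:,0]-634)<30)&(abs(k[:,1]-142)<30)]; print('   post',k.mean(0))
    k=V.reshape(-1,3); k=k[(k[:,2]>9)&(k[:,2]<19)&(abs(k[:,0]-634)<90)&(abs(k[:,1]-142)<90)]; print('   foot',cv2.minAreaRect(k[:,:2].astype(np.float32)))
E
```

```text
handle 352 [480.2 229.5] [ 4.6 39.6] 15.1 [106. 116. 124.]
lid 3278 [480.4 229.7] [52.1 51.4] 14.7 [73. 75. 76.]
top 74 slope deg 12.477570118831862 y at 547 123.64684204922531 minx 525.4089775588895
    510 535 6 [220.5 222.4 225. ]
    535 556 19 [210.8 215.6 219.2]
    570 612 35 [217.7 220.7 223.4]
   post [633.01963553 142.88600529 257.50442325]
   foot ((634.6396484375, 147.4749298095703), (152.06039428710938, 152.4352569580078), 81.38169860839844)
top2 73 slope deg 12.42632453685881 y at 547 123.55810993021304 minx 525.2246440894846
    510 535 7 [220.8 222.2 227.2]
    535 556 18 [211.2 216.1 219.8]
    570 612 34 [217.3 220.3 224.2]
   post [633.33642576 142.69709574 256.78983876]
   foot ((636.2601928710938, 138.35328674316406), (170.63519287109375, 141.50096130371094), 0.9593673348426819)
scene 78 slope deg 12.481905576162292 y at 547 123.63840245090647 minx 524.1925251420099
    510 535 9 [216.4 220.7 223.5]
    535 556 19 [212.9 215.1 219.4]
    570 612 39 [216.4 220.  222.3]
   post [635.18725926 141.39461534 256.07535919]
   foot ((633.0989379882812, 143.69955444335938), (120.65104675292969, 126.29906463623047), 12.696638107299805)
sc2 77 slope deg 11.568645179654116 y at 547 124.62905955736157 minx 524.6861054983121
    510 535 9 [214.8 220.1 222.6]
    535 556 19 [211.5 215.9 218.4]
    570 612 38 [216.2 219.5 222.8]
   post [635.7196041  140.29529087 256.33884937]
   foot ((633.683837890625, 142.69650268554688), (120.41049194335938, 130.28199768066406), 12.570775985717773)
```

```bash
python3 -c "
from g import *
json.dump({'p':[480,230,182.],'R':R(105,90).tolist()},open('cmd.json','w'))
go([480,230,182],45,90,1)
go([488,232,182],15,50,1)
go([489.5,232,175],15,35,1)
go([489.5,232,20.5],15,35,1)
"
```

```text
{'x': np.float64(0.0), 'y': np.float64(0.0), 'z': np.float64(0.0), 'ax': np.float64(-0.0), 'ay': np.float64(-0.0), 'az': np.float64(1.0)} jaw 1
{'x': np.float64(0.035), 'y': np.float64(0.021), 'z': np.float64(-0.0), 'ax': np.float64(-0.174), 'ay': np.float64(0.651), 'az': np.float64(0.479)} jaw 1
{'x': np.float64(-0.017), 'y': np.float64(0.002), 'z': np.float64(0.032), 'ax': np.float64(-0.001), 'ay': np.float64(0.25), 'az': np.float64(0.0)} jaw 1
{'x': np.float64(-0.632), 'y': np.float64(-0.0), 'z': np.float64(0.443), 'ax': np.float64(0.0), 'ay': np.float64(0.0), 'az': np.float64(0.0)} jaw 1
```

Emit:
send_rows(
  rows=[
    {"x": 0,"y": 0,"z": 0,"ax": 0,"ay": 0,"az": 0.15,"jaw": 1},
    {"x": 0,"y": 0,"z": 0,"ax": 0,"ay": 0,"az": 0.3,"jaw": 1},
    {"x": 0,"y": 0,"z": 0,"ax": 0,"ay": 0,"az": 0.47,"jaw": 1},
    {"x": 0,"y": 0,"z": 0,"ax": 0,"ay": 0,"az": 0.64,"jaw": 1},
    {"x": 0,"y": 0,"z": 0,"ax": 0,"ay": 0,"az": 0.8,"jaw": 1},
    {"x": 0,"y": 0,"z": 0,"ax": 0,"ay": 0,"az": 0.95,"jaw": 1},
    {"x": 0,"y": 0,"z": 0,"ax": 0,"ay": 0,"az": 1,"jaw": 1},
    {"x": 0,"y": 0,"z": 0,"ax": 0,"ay": 0,"az": 1,"jaw": 1},
    {"x": 0,"y": 0,"z": 0,"ax": 0,"ay": 0,"az": 1,"jaw": 1},
    {"x": 0,"y": 0,"z": 0,"ax": 0,"ay": 0,"az": 1,"jaw": 1},
  ],
)

```text
time: 12.85
tool_pos: [480.1, 229.8, 181.6]
tcp_rot: [-3.141, 0.0, 0.786]
contact_force: [-0.2, -0.2, 0.6]
grip_width: 92.1
finger_force: 0.0
```

Emit:
send_rows(
  rows=[
    {"x": 0.006,"y": 0.004,"z": 0,"ax": -0.03,"ay": 0.11,"az": 0.08,"jaw": 1},
    {"x": 0.012,"y": 0.007,"z": 0,"ax": -0.06,"ay": 0.22,"az": 0.16,"jaw": 1},
    {"x": 0.018,"y": 0.01,"z": 0,"ax": -0.09,"ay": 0.33,"az": 0.24,"jaw": 1},
    {"x": 0.024,"y": 0.014,"z": 0,"ax": -0.12,"ay": 0.44,"az": 0.32,"jaw": 1},
    {"x": 0.03,"y": 0.018,"z": 0,"ax": -0.15,"ay": 0.55,"az": 0.4,"jaw": 1},
    {"x": 0.035,"y": 0.021,"z": 0,"ax": -0.174,"ay": 0.651,"az": 0.479,"jaw": 1},
    {"x": 0.035,"y": 0.021,"z": 0,"ax": -0.174,"ay": 0.651,"az": 0.479,"jaw": 1},
    {"x": 0.035,"y": 0.021,"z": 0,"ax": -0.174,"ay": 0.651,"az": 0.479,"jaw": 1},
    {"x": 0.035,"y": 0.021,"z": 0,"ax": -0.174,"ay": 0.651,"az": 0.479,"jaw": 1},
    {"x": 0.035,"y": 0.021,"z": 0,"ax": -0.174,"ay": 0.651,"az": 0.479,"jaw": 1},
  ],
)

```text
time: 14.1
tool_pos: [489.3, 237.9, 208.2]
tcp_rot: [3.13, -0.658, 0.261]
contact_force: [-0.5, 0.2, 0.0]
grip_width: 91.8
finger_force: 0.0
```

Emit:
send_rows(
  rows=[
    {"x": -0.009,"y": 0.001,"z": 0.016,"ax": 0,"ay": 0.12,"az": 0,"jaw": 1},
    {"x": -0.017,"y": 0.002,"z": 0.032,"ax": 0,"ay": 0.25,"az": 0,"jaw": 1},
    {"x": -0.017,"y": 0.002,"z": 0.032,"ax": 0,"ay": 0.25,"az": 0,"jaw": 1},
    {"x": -0.017,"y": 0.002,"z": 0.032,"ax": 0,"ay": 0.25,"az": 0,"jaw": 1},
    {"x": -0.017,"y": 0.002,"z": 0.032,"ax": 0,"ay": 0.25,"az": 0,"jaw": 1},
    {"x": -0.017,"y": 0.002,"z": 0.032,"ax": 0,"ay": 0.25,"az": 0,"jaw": 1},
    {"x": -0.017,"y": 0.002,"z": 0.032,"ax": 0,"ay": 0.25,"az": 0,"jaw": 1},
    {"x": -0.017,"y": 0.002,"z": 0.032,"ax": 0,"ay": 0.25,"az": 0,"jaw": 1},
    {"x": -0.017,"y": 0.002,"z": 0.032,"ax": 0,"ay": 0.25,"az": 0,"jaw": 1},
    {"x": -0.017,"y": 0.002,"z": 0.032,"ax": 0,"ay": 0.25,"az": 0,"jaw": 1},
  ],
)

```text
time: 15.35
tool_pos: [424.3, 327.6, 230.2]
tcp_rot: [-2.847, -0.735, -0.11]
contact_force: [-0.1, 0.0, 0.9]
grip_width: 91.7
finger_force: 0.0
```

```bash
python3 -c "
from g import *
from h import *
im,W,m=cloud('scene','s3')
o=bot.get_obs(); c=json.load(open('cmd.json')); print(o['tool_pos'],Q.from_euler('xyz',o['tcp_rot']).as_matrix().T[[0,2]],R(15,35).T[[0,2]],o['joint_positions'],o['contact_force'])
cv2.imwrite('pics/s3c.png',cv2.resize(im[60:240,150:360],None,fx=3.3,fy=3.3,interpolation=cv2.INTER_CUBIC)[:,:,::-1])
"
```

```text
[424.20752609 327.71029629 230.22477505] [[ 0.73767933 -0.08166811  0.67019365]
 [ 0.66936995  0.21809438 -0.71019625]] [[ 0.55403229  0.14845251  0.81915204]
 [ 0.79124012  0.21201215 -0.57357644]] [ 0.65427185  0.10709371  2.12592141 -0.99565407  0.28299733  3.10454979] [-0.30501774 -0.2052546  -0.94146967]
```

View pics/s3c.png

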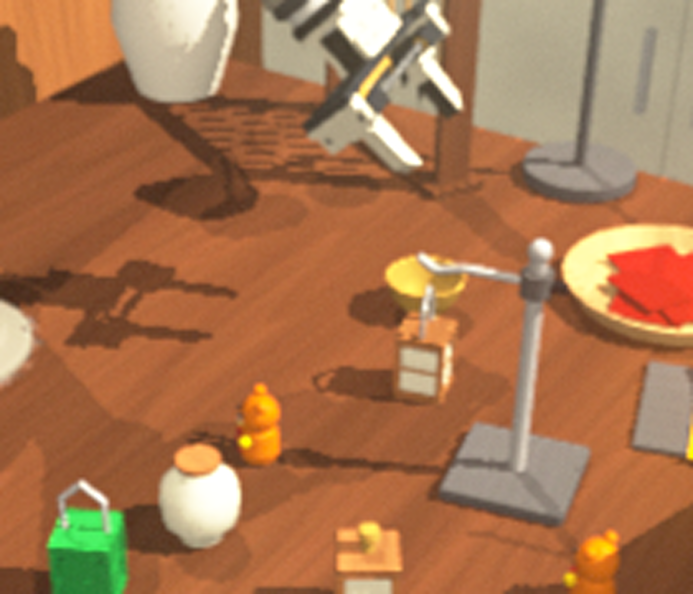

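The scene view shows the tool swung away to (390,80) while the lantern stands safely at (425,360). The arm reached its limits on joints 4, 5 and 6 (q5 at 0.28). I'll fit a kinematic model from the readings so far and look for wrist branches that work.

```bash
cat > k.py <<'E'
import numpy as np
from scipy.optimize import least_squares
from scipy.spatial.transform import Rotation as Q
from h import rot
ry=lambda a:Q.from_euler("y",a).as_matrix(); rz=lambda a:Q.from_euler("z",a).as_matrix()
LO=np.array([-2.53,-.77,.04,-1,.28,-3.11]);HI=np.array([2.53,2.02,2.7,4.14,2.66,3.11])
def fk(q,P):
    H,e,L2,a3,L3,D,w,a1=P
    A=ry(q[1]);B=ry(q[1]+q[2]);C=B@rz(q[3])@ry(q[4])
    p=np.array([a1,e,H])+A@[0,0,L2]+B@[a3,0,L3]+C@[0,w,D]
    return rz(q[0])@p, rz(q[0])@C@rz(q[5]+np.pi/2)
data=[([-1.424012,.342638,1.524898,0,1.275409,-.145972],[151.499,-502.296,226.131],[-3.1402,-.0002,.29275]),
([-.653049,.440877,1.390218,0,1.310328,-.442789],[499.848,-286.226,219.984],[3.14146,.00012,1.36055]),
([.302482,.488651,1.673453,-.00014,.979688,.041135],[480.127,229.823,101.565],[-3.14140,.00012,1.83222]),
([.65427185,.10709371,2.12592141,-.99565407,.28299733,3.10454979],[424.208,327.71,230.225],None)]
def fit():
    f=lambda P:np.concatenate([fk(q,P)[0]-p for q,p,r in data]+[(np.array(P)-[200,0,450,0,400,250,0,0])*1e-3])
    s=least_squares(f,[200,60,450,0,400,250,0,0]); return s.x,s.fun
def ik(p,Rm,P,n=40,seed=0,free=None):
    rg=np.random.default_rng(seed); out=[]
    def f(q):
        a,b=fk(q,P); return np.r_[(a-p)/100,Q.from_matrix(Rm.T@b).as_rotvec()]
    for i in range(n):
        s=least_squares(f,rg.uniform(LO,HI),bounds=(LO,HI))
        if s.cost<1e-8 and not any(np.abs(s.x-o).max()<.02 for o in out): out.append(s.x)
    return out
E
python3 - <<'E'
from k import *; from g import R
P,fun=fit(); print(np.round(P,1),np.round(fun[:12],1)); np.save("P.npy",P)
print(fk(data[3][0],P)[1].T[[0,2]])
def show(name,g,psi,th,flip):
    Rm=R(psi,th); 
    if flip: Rm=Rm@np.diag([-1,-1,1.])
    s=ik(np.array(g)+19*Rm[:,2],Rm,P,16)
    print(name,psi,th,flip,[np.round(x,2).tolist() for x in s])
for th in(35,45):
  for fl in(0,1):
    show("pick",[474.5,228,31.5],15,th,fl)
    show("hang",[541,122,125],12.5,th,fl)
E
```

```text
[222.9  76.4 506.2  46.5 379.6 318.1  -0.    0. ] [-0. -0. -0.  0.  0.  0.  0. -0.  0. -0.  0. -0.]
[[ 0.73767933 -0.08166811  0.67019365]
 [ 0.66936995  0.21809438 -0.71019625]]
pick 15 35 0 [[0.34, 0.8, 2.44, 3.21, 1.06, -1.56]]
hang 12.5 35 0 [[-0.02, 0.48, 2.36, 2.82, 0.67, -1.46]]
pick 15 35 1 [[0.34, 0.8, 2.44, 3.21, 1.06, 1.58]]
hang 12.5 35 1 [[-0.02, 0.48, 2.36, 2.82, 0.67, 1.69]]
pick 15 45 0 [[0.33, 0.65, 2.36, 3.22, 0.65, -1.59]]
hang 12.5 45 0 [[-0.0, 0.39, 2.25, 2.61, 0.31, -1.22]]
pick 15 45 1 [[0.33, 0.65, 2.36, 3.22, 0.65, 1.56]]
hang 12.5 45 1 [[-0.0, 0.39, 2.25, 2.61, 0.31, 1.92]]
```

The fit is exact and shows the way in: the flipped wrist branch (q4 near 3.2) reaches both the regrasp and the hang at 35°. I'll spin the wrist over at height through joint-space waypoints.

```bash
cat > t.py <<'E'
from k import *; from g import R
P=np.load("P.npy")
def rows(qs,base=None,jaw=1):
    """relative rows for joint waypoints qs (first is the base)"""
    p0,R0=base if base else fk(qs[0],P)
    for q in qs[1:]:
        p,Rm=fk(q,P); s=np.round(R0.T@(p-p0)/200,2+1); r=np.round(Q.from_matrix(R0.T@Rm).as_rotvec()/np.radians(60),3)
        print("%6.3f %6.3f %6.3f | %6.3f %6.3f %6.3f"%(*s,*r), np.round(p))
E
python3 - <<'E'
from t import *; from h import bot
q0=bot.get_obs()["joint_positions"]; J1=np.array([.8,.05,2.15,-.9,.5,2.95]); J2=np.array([.8,.05,2.15,3.2,.5,-1.35])
L=lambda a,b,n:[a+(b-a)*i/n for i in range(n+1)]
print("c1");rows(L(q0,J1,4))
S=L(J1,J2,20)
print("c2");rows(S[:11]); print("c3"); rows(S[10:])
R1=R(15,35)
print([np.round(x,3).tolist() for x in ik(np.array([489.5,232,175]),R1,P,20)])
E
```

```text
c1
-0.057  0.010 -0.051 | -0.024 -0.010 -0.038 [409. 324. 229.]
-0.116  0.023 -0.104 | -0.048 -0.022 -0.077 [394. 321. 228.]
-0.175  0.040 -0.159 | -0.071 -0.035 -0.116 [378. 316. 228.]
-0.236  0.060 -0.215 | -0.094 -0.050 -0.155 [362. 311. 227.]
c2
-0.150 -0.043 -0.008 |  0.028 -0.090 -0.033 [337. 316. 209.]
-0.288 -0.112 -0.030 |  0.074 -0.172 -0.066 [311. 327. 194.]
-0.409 -0.204 -0.067 |  0.137 -0.242 -0.096 [286. 342. 185.]
-0.507 -0.315 -0.116 |  0.214 -0.299 -0.124 [261. 361. 180.]
-0.579 -0.440 -0.176 |  0.302 -0.338 -0.148 [239. 383. 181.]
-0.621 -0.574 -0.243 |  0.398 -0.359 -0.167 [220. 407. 187.]
-0.631 -0.712 -0.316 |  0.497 -0.360 -0.182 [205. 433. 197.]
-0.611 -0.847 -0.391 |  0.595 -0.340 -0.192 [195. 458. 212.]
-0.559 -0.975 -0.465 |  0.688 -0.300 -0.197 [190. 482. 231.]
-0.478 -1.089 -0.534 |  0.771 -0.242 -0.197 [189. 504. 253.]
c3
 0.118 -0.102 -0.008 |  0.060  0.072 -0.033 [195. 524. 277.]
 0.252 -0.179 -0.030 |  0.103  0.156 -0.066 [205. 539. 302.]
 0.394 -0.230 -0.067 |  0.128  0.247 -0.096 [220. 550. 327.]
 0.541 -0.252 -0.116 |  0.133  0.343 -0.124 [238. 557. 351.]
 0.685 -0.243 -0.176 |  0.118  0.438 -0.148 [260. 558. 373.]
 0.820 -0.205 -0.243 |  0.083  0.530 -0.167 [285. 554. 392.]
 0.941 -0.139 -0.316 |  0.029  0.613 -0.182 [310. 545. 408.]
 1.043 -0.047 -0.391 | -0.041  0.684 -0.192 [336. 531. 419.]
 1.121  0.066 -0.465 | -0.125  0.740 -0.197 [361. 513. 425.]
 1.173  0.196 -0.534 | -0.219  0.778 -0.197 [384. 492. 426.]
[[0.338, 0.267, 2.363, 3.285, 0.451, -1.656]]
```

```bash
python3 - <<'E'
from t import *; from h import bot
q0=bot.get_obs()["joint_positions"]; J1=np.array([.65,.05,2.15,-.9,.42,2.95]); J2=np.array([.65,.05,2.15,3.2,.42,-1.35])
L=lambda a,b,n:[a+(b-a)*i/n for i in range(n+1)]
print("c1");rows(L(q0,J1,3))
S=L(J1,J2,20)
print("c2");rows(S[:11]); print("c3"); rows(S[10:])
E
```

```text
c1
-0.007  0.079 -0.036 | -0.039 -0.003 -0.017 [420. 311. 231.]
-0.020  0.157 -0.075 | -0.076 -0.009 -0.033 [414. 294. 231.]
-0.039  0.234 -0.116 | -0.113 -0.020 -0.050 [407. 278. 231.]
c2
-0.127 -0.037 -0.006 |  0.023 -0.076 -0.026 [387. 286. 216.]
-0.244 -0.097 -0.022 |  0.063 -0.146 -0.052 [367. 298. 204.]
-0.347 -0.178 -0.048 |  0.116 -0.206 -0.077 [347. 314. 196.]
-0.430 -0.275 -0.084 |  0.182 -0.254 -0.099 [329. 333. 192.]
-0.490 -0.385 -0.127 |  0.256 -0.287 -0.119 [313. 354. 193.]
-0.525 -0.503 -0.176 |  0.337 -0.304 -0.135 [300. 377. 197.]
-0.533 -0.625 -0.229 |  0.420 -0.304 -0.148 [291. 400. 206.]
-0.515 -0.745 -0.283 |  0.503 -0.287 -0.158 [286. 423. 219.]
-0.470 -0.858 -0.336 |  0.580 -0.253 -0.164 [284. 444. 235.]
-0.400 -0.959 -0.386 |  0.650 -0.204 -0.167 [287. 463. 254.]
c3
 0.101 -0.086 -0.006 |  0.051  0.061 -0.026 [294. 478. 274.]
 0.215 -0.151 -0.022 |  0.088  0.132 -0.052 [304. 490. 295.]
 0.338 -0.193 -0.048 |  0.109  0.210 -0.077 [318. 498. 317.]
 0.465 -0.209 -0.084 |  0.113  0.291 -0.099 [335. 500. 337.]
 0.590 -0.199 -0.127 |  0.100  0.372 -0.119 [353. 499. 356.]
 0.709 -0.164 -0.176 |  0.070  0.449 -0.135 [373. 492. 372.]
 0.815 -0.104 -0.229 |  0.025  0.518 -0.148 [393. 481. 386.]
 0.905 -0.023 -0.283 | -0.035  0.578 -0.158 [413. 466. 395.]
 0.975  0.076 -0.336 | -0.106  0.624 -0.164 [432. 448. 400.]
 1.022  0.190 -0.386 | -0.185  0.655 -0.167 [449. 428. 401.]
```

Emit:
send_rows(
  rows=[
    {"x": -0.007,"y": 0.079,"z": -0.036,"ax": -0.039,"ay": -0.003,"az": -0.017,"jaw": 1},
    {"x": -0.02,"y": 0.157,"z": -0.075,"ax": -0.076,"ay": -0.009,"az": -0.033,"jaw": 1},
    {"x": -0.039,"y": 0.234,"z": -0.116,"ax": -0.113,"ay": -0.02,"az": -0.05,"jaw": 1},
    {"x": -0.039,"y": 0.234,"z": -0.116,"ax": -0.113,"ay": -0.02,"az": -0.05,"jaw": 1},
    {"x": -0.039,"y": 0.234,"z": -0.116,"ax": -0.113,"ay": -0.02,"az": -0.05,"jaw": 1},
    {"x": -0.039,"y": 0.234,"z": -0.116,"ax": -0.113,"ay": -0.02,"az": -0.05,"jaw": 1},
    {"x": -0.039,"y": 0.234,"z": -0.116,"ax": -0.113,"ay": -0.02,"az": -0.05,"jaw": 1},
    {"x": -0.039,"y": 0.234,"z": -0.116,"ax": -0.113,"ay": -0.02,"az": -0.05,"jaw": 1},
    {"x": -0.039,"y": 0.234,"z": -0.116,"ax": -0.113,"ay": -0.02,"az": -0.05,"jaw": 1},
    {"x": -0.039,"y": 0.234,"z": -0.116,"ax": -0.113,"ay": -0.02,"az": -0.05,"jaw": 1},
  ],
)

```text
time: 16.65
tool_pos: [406.9, 278.0, 231.3]
tcp_rot: [-3.015, -0.725, -0.035]
contact_force: [-0.1, -0.3, -0.4]
grip_width: 91.9
finger_force: 0.0
```

```bash
python3 - <<'E'
from t import *; from h import bot
o=bot.get_obs(); print(np.round(o["joint_positions"],3),o["tool_pos"],o["time"])
E
```

```text
[ 0.65   0.05   2.15  -0.898  0.419  2.947] [406.86119899 278.01008176 231.27493397] 16.65
```

The base is the pose actually reached, and the arm is exactly at waypoint J1. Next, the spin.

Emit:
send_rows(
  rows=[
    {"x": -0.127,"y": -0.037,"z": -0.006,"ax": 0.023,"ay": -0.076,"az": -0.026,"jaw": 1},
    {"x": -0.244,"y": -0.097,"z": -0.022,"ax": 0.063,"ay": -0.146,"az": -0.052,"jaw": 1},
    {"x": -0.347,"y": -0.178,"z": -0.048,"ax": 0.116,"ay": -0.206,"az": -0.077,"jaw": 1},
    {"x": -0.43,"y": -0.275,"z": -0.084,"ax": 0.182,"ay": -0.254,"az": -0.099,"jaw": 1},
    {"x": -0.49,"y": -0.385,"z": -0.127,"ax": 0.256,"ay": -0.287,"az": -0.119,"jaw": 1},
    {"x": -0.525,"y": -0.503,"z": -0.176,"ax": 0.337,"ay": -0.304,"az": -0.135,"jaw": 1},
    {"x": -0.533,"y": -0.625,"z": -0.229,"ax": 0.42,"ay": -0.304,"az": -0.148,"jaw": 1},
    {"x": -0.515,"y": -0.745,"z": -0.283,"ax": 0.503,"ay": -0.287,"az": -0.158,"jaw": 1},
    {"x": -0.47,"y": -0.858,"z": -0.336,"ax": 0.58,"ay": -0.253,"az": -0.164,"jaw": 1},
    {"x": -0.4,"y": -0.959,"z": -0.386,"ax": 0.65,"ay": -0.204,"az": -0.167,"jaw": 1},
  ],
)

```text
time: 17.9
tool_pos: [286.6, 463.4, 254.2]
tcp_rot: [-2.513, -0.594, 0.264]
contact_force: [-0.0, 0.3, 0.1]
grip_width: 91.7
finger_force: 0.0
```

```bash
python3 - <<'E'
from t import *; from h import bot
o=bot.get_obs(); print(np.round(o["joint_positions"],3),o["tool_pos"],o["time"])
E
```

```text
[0.65  0.05  2.15  1.157 0.422 0.791] [286.56103257 463.37905385 254.23538568] 17.9
```

Emit:
send_rows(
  rows=[
    {"x": 0.101,"y": -0.086,"z": -0.006,"ax": 0.051,"ay": 0.061,"az": -0.026,"jaw": 1},
    {"x": 0.215,"y": -0.151,"z": -0.022,"ax": 0.088,"ay": 0.132,"az": -0.052,"jaw": 1},
    {"x": 0.338,"y": -0.193,"z": -0.048,"ax": 0.109,"ay": 0.21,"az": -0.077,"jaw": 1},
    {"x": 0.465,"y": -0.209,"z": -0.084,"ax": 0.113,"ay": 0.291,"az": -0.099,"jaw": 1},
    {"x": 0.59,"y": -0.199,"z": -0.127,"ax": 0.1,"ay": 0.372,"az": -0.119,"jaw": 1},
    {"x": 0.709,"y": -0.164,"z": -0.176,"ax": 0.07,"ay": 0.449,"az": -0.135,"jaw": 1},
    {"x": 0.815,"y": -0.104,"z": -0.229,"ax": 0.025,"ay": 0.518,"az": -0.148,"jaw": 1},
    {"x": 0.905,"y": -0.023,"z": -0.283,"ax": -0.035,"ay": 0.578,"az": -0.158,"jaw": 1},
    {"x": 0.975,"y": 0.076,"z": -0.336,"ax": -0.106,"ay": 0.624,"az": -0.164,"jaw": 1},
    {"x": 0.975,"y": 0.076,"z": -0.336,"ax": -0.106,"ay": 0.624,"az": -0.164,"jaw": 1},
  ],
)

```text
time: 19.15
tool_pos: [431.7, 448.6, 400.1]
tcp_rot: [-2.181, -1.191, -0.282]
contact_force: [0.2, 0.2, 0.9]
grip_width: 91.9
finger_force: 0.0
```

```bash
python3 - <<'E'
from t import *; from h import bot
o=bot.get_obs(); q=o["joint_positions"]; print(np.round(q,3),o["tool_pos"],o["time"])
L=lambda a,b,n:[a+(b-a)*i/n for i in range(n+1)]
# pre-grasp high, then down
Rm=R(15,35)
J3=min(ik(np.array([489.5,232,175]),Rm,P,20),key=lambda x:abs(x-q).max()); print(np.round(J3,3))
rows(L(q,J3,8))
print("down"); 
for z in(140,100,60,40,20.5):print(np.round(Rm.T@np.array([0,0,z-175])/200,3))
E
```

```text
[ 0.65   0.05   2.15   2.99   0.419 -1.129] [431.7089565  448.59615657 400.1289787 ] 19.15
[ 0.338  0.267  2.363  3.285  0.451 -1.656]
-0.100  0.182  0.019 | -0.061 -0.029 -0.019 [448. 425. 370.]
-0.201  0.362  0.023 | -0.121 -0.061 -0.037 [462. 401. 340.]
-0.304  0.539  0.013 | -0.179 -0.095 -0.054 [474. 374. 310.]
-0.407  0.711 -0.011 | -0.237 -0.132 -0.070 [482. 347. 282.]
-0.512  0.878 -0.049 | -0.293 -0.171 -0.085 [488. 319. 254.]
-0.618  1.038 -0.100 | -0.347 -0.213 -0.098 [492. 290. 227.]
-0.724  1.190 -0.164 | -0.400 -0.258 -0.110 [492. 261. 200.]
-0.831  1.333 -0.239 | -0.450 -0.305 -0.120 [489. 232. 175.]
down
[-0.143  0.     0.1  ]
[-0.307  0.     0.215]
[-0.471  0.     0.33 ]
[-0.553  0.     0.387]
[-0.633  0.     0.443]
```

Emit:
send_rows(
  rows=[
    {"x": -0.1,"y": 0.182,"z": 0.019,"ax": -0.061,"ay": -0.029,"az": -0.019,"jaw": 1},
    {"x": -0.201,"y": 0.362,"z": 0.023,"ax": -0.121,"ay": -0.061,"az": -0.037,"jaw": 1},
    {"x": -0.304,"y": 0.539,"z": 0.013,"ax": -0.179,"ay": -0.095,"az": -0.054,"jaw": 1},
    {"x": -0.407,"y": 0.711,"z": -0.011,"ax": -0.237,"ay": -0.132,"az": -0.07,"jaw": 1},
    {"x": -0.512,"y": 0.878,"z": -0.049,"ax": -0.293,"ay": -0.171,"az": -0.085,"jaw": 1},
    {"x": -0.512,"y": 0.878,"z": -0.049,"ax": -0.293,"ay": -0.171,"az": -0.085,"jaw": 1},
    {"x": -0.512,"y": 0.878,"z": -0.049,"ax": -0.293,"ay": -0.171,"az": -0.085,"jaw": 1},
    {"x": -0.512,"y": 0.878,"z": -0.049,"ax": -0.293,"ay": -0.171,"az": -0.085,"jaw": 1},
    {"x": -0.512,"y": 0.878,"z": -0.049,"ax": -0.293,"ay": -0.171,"az": -0.085,"jaw": 1},
    {"x": -0.512,"y": 0.878,"z": -0.049,"ax": -0.293,"ay": -0.171,"az": -0.085,"jaw": 1},
  ],
)

```text
time: 20.4
tool_pos: [488.5, 319.3, 254.4]
tcp_rot: [-2.877, -1.096, 0.143]
contact_force: [0.5, 0.2, -0.1]
grip_width: 92.0
finger_force: 0.0
```

```bash
python3 - <<'E'
from t import *; from h import bot
o=bot.get_obs(); q=o["joint_positions"]; print(np.round(q,3),o["tool_pos"],o["time"])
p0,R0=fk(q,P); Rm=R(15,35)
for z in(175,130,80,45,20.5):
    s=R0.T@(np.array([489.5,232,z])-p0)/200; print(np.round(s,3),np.round(Q.from_matrix(R0.T@Rm).as_rotvec()/np.radians(60),3))
E
```

```text
[ 0.456  0.185  2.283  3.177  0.44  -1.461] [488.45584511 319.28273744 254.38004192] 20.4
[-0.379  0.452  0.013] [-0.155 -0.136 -0.041]
[-0.579  0.479  0.112] [-0.155 -0.136 -0.041]
[-0.801  0.509  0.223] [-0.155 -0.136 -0.041]
[-0.957  0.53   0.3  ] [-0.155 -0.136 -0.041]
[-1.066  0.544  0.354] [-0.155 -0.136 -0.041]
```

Emit:
send_rows(
  rows=[
    {"x": -0.13,"y": 0.15,"z": 0.004,"ax": -0.05,"ay": -0.045,"az": -0.014,"jaw": 1},
    {"x": -0.25,"y": 0.3,"z": 0.009,"ax": -0.1,"ay": -0.09,"az": -0.027,"jaw": 1},
    {"x": -0.379,"y": 0.452,"z": 0.013,"ax": -0.155,"ay": -0.136,"az": -0.041,"jaw": 1},
    {"x": -0.379,"y": 0.452,"z": 0.013,"ax": -0.155,"ay": -0.136,"az": -0.041,"jaw": 1},
    {"x": -0.48,"y": 0.466,"z": 0.063,"ax": -0.155,"ay": -0.136,"az": -0.041,"jaw": 1},
    {"x": -0.579,"y": 0.479,"z": 0.112,"ax": -0.155,"ay": -0.136,"az": -0.041,"jaw": 1},
    {"x": -0.69,"y": 0.494,"z": 0.168,"ax": -0.155,"ay": -0.136,"az": -0.041,"jaw": 1},
    {"x": -0.801,"y": 0.509,"z": 0.223,"ax": -0.155,"ay": -0.136,"az": -0.041,"jaw": 1},
    {"x": -0.88,"y": 0.52,"z": 0.262,"ax": -0.155,"ay": -0.136,"az": -0.041,"jaw": 1},
    {"x": -0.957,"y": 0.53,"z": 0.3,"ax": -0.155,"ay": -0.136,"az": -0.041,"jaw": 1},
  ],
)

```text
time: 21.65
tool_pos: [490.2, 232.9, 44.9]
tcp_rot: [-3.138, -0.962, 0.261]
contact_force: [-0.0, -0.3, -0.1]
grip_width: 91.5
finger_force: 0.0
```

```bash
python3 - <<'E'
from t import *; from h import bot,cloud,cv2
im,W,m=cloud('scene','s4')
cv2.imwrite('pics/s4c.png',cv2.resize(im[60:240,150:360],None,fx=3.3,fy=3.3,interpolation=cv2.INTER_CUBIC)[:,:,::-1])
o=bot.get_obs(); q=o["joint_positions"]; print(np.round(q,3),o["tool_pos"],o["contact_force"],o["time"])
p0,R0=fk(q,P); Rm=R(15,35)
for z in(30,20.5):
    s=R0.T@(np.array([489.5,232,z])-p0)/200; print(np.round(s,3),np.round(Q.from_matrix(R0.T@Rm).as_rotvec()/np.radians(60),3))
E
```

```text
[ 0.338  0.718  2.442  3.214  0.978 -1.567] [489.68183312 232.66312271  42.97894988] [-0.6020973  -1.14294393 -1.9286604 ] 21.7
[-0.054  0.003  0.036] [-0.002  0.001 -0.001]
[-0.093  0.003  0.063] [-0.002  0.001 -0.001]
```

View pics/s4c.png

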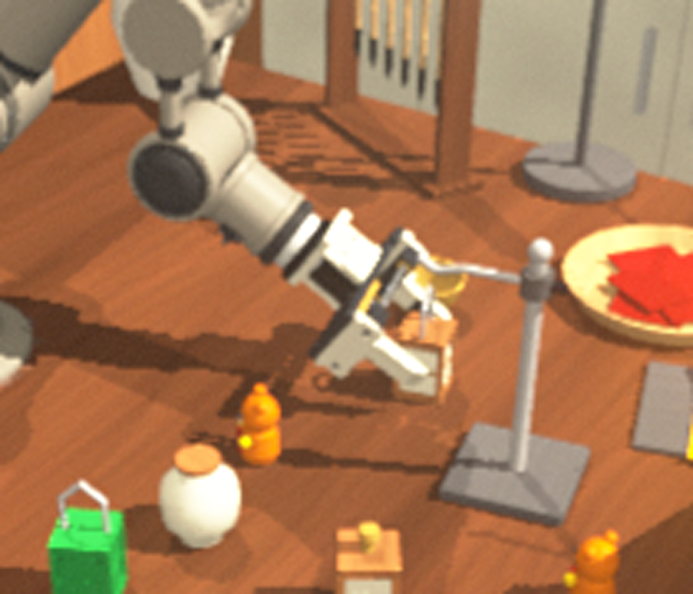

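The gripper straddles the case at (425,370) and the handle is clear of the body. I'll descend the last 22 mm and close.

Emit:
send_rows(
  rows=[
    {"x": -0.03,"y": 0.001,"z": 0.02,"ax": 0,"ay": 0,"az": 0,"jaw": 1},
    {"x": -0.06,"y": 0.003,"z": 0.04,"ax": 0,"ay": 0,"az": 0,"jaw": 1},
    {"x": -0.093,"y": 0.003,"z": 0.063,"ax": 0,"ay": 0,"az": 0,"jaw": 1},
    {"x": -0.093,"y": 0.003,"z": 0.063,"ax": 0,"ay": 0,"az": 0,"jaw": -1},
    {"x": -0.093,"y": 0.003,"z": 0.063,"ax": 0,"ay": 0,"az": 0,"jaw": -1},
    {"x": -0.093,"y": 0.003,"z": 0.063,"ax": 0,"ay": 0,"az": 0,"jaw": -1},
    {"x": -0.093,"y": 0.003,"z": 0.063,"ax": 0,"ay": 0,"az": 0,"jaw": -1},
    {"x": -0.093,"y": 0.003,"z": 0.063,"ax": 0,"ay": 0,"az": 0,"jaw": -1},
    {"x": -0.093,"y": 0.003,"z": 0.063,"ax": 0,"ay": 0,"az": 0,"jaw": -1},
    {"x": -0.093,"y": 0.003,"z": 0.063,"ax": 0,"ay": 0,"az": 0,"jaw": -1},
  ],
)

```text
time: 22.95
tool_pos: [489.4, 231.0, 22.4]
tcp_rot: [3.142, -0.96, 0.262]
contact_force: [-1.4, 1.6, 2.7]
grip_width: 51.7
finger_force: 30.0
```

```bash
python3 - <<'E'
from t import *; from h import bot
import json
o=bot.get_obs(); q=o["joint_positions"]; print(np.round(q,3),o["tool_pos"],o["contact_force"],o["grip_width"],o["finger_force"],o["time"])
p0,R0=fk(q,P)
# lantern mid in tool frame (assumes upright at 480.3,229.6,37.5, yaw 15)
mid=R0.T@(np.array([480.3,229.6,37.5])-p0); print("mid in tool",mid); np.save("mid.npy",mid)
# hang frames
seat=np.array([545.7,123.2,215.]); c,s=np.cos(np.radians(12.5)),np.sin(np.radians(12.5)); ex=np.array([c,s,0]); ez=np.array([0,0,1.])
Rm=R(12.5,35)
def tcp(dx,dz): return seat+ex*dx+ez*(dz-82)-Rm@mid
L=[("lift",np.array([489.5,232,140]),R(15,35)),("pre",tcp(-60,18),Rm),("over",tcp(0,18),Rm),("seat",tcp(0,0),Rm)]
pb,Rb=p0,R0
for n,p,RR in L:
    print(n,np.round(p,1),np.round(Rb.T@(p-pb)/200,3),np.round(Q.from_matrix(Rb.T@RR).as_rotvec()/np.radians(60),3),[np.round(x,2).tolist() for x in ik(p,RR,P,12)])
    pb,Rb=p,RR
E
```

```text
[ 0.335  0.792  2.444  3.21   1.055 -1.563] [489.35788292 231.02420655  22.42986719] [-1.36133877  1.60269117  2.70105477] 51.72358550077494 30.000046491622925 22.95
mid in tool [  7.12621764  -0.96492154 -16.10547024]
lift [489.5 232.  140. ] [ 0.483 -0.005 -0.335] [-0. -0.  0.] [[0.34, 0.38, 2.4, 3.25, 0.6, -1.62]]
pre [496.2 111.2 135.9] [-0.088  0.592 -0.09 ] [-0.034  0.     0.024] [[-0.09, 0.36, 2.51, 2.75, 0.7, -1.44]]
over [554.8 124.2 135.9] [0.172 0.    0.246] [0. 0. 0.] [[-0.03, 0.41, 2.35, 2.78, 0.59, -1.41]]
seat [554.8 124.2 117.9] [-0.074 -0.     0.052] [0. 0. 0.] [[-0.03, 0.46, 2.37, 2.81, 0.66, -1.45]]
```

Emit:
send_rows(
  rows=[
    {"x": 0.05,"y": 0,"z": -0.035,"ax": 0,"ay": 0,"az": 0,"jaw": -1},
    {"x": 0.13,"y": 0,"z": -0.09,"ax": 0,"ay": 0,"az": 0,"jaw": -1},
    {"x": 0.22,"y": 0,"z": -0.153,"ax": 0,"ay": 0,"az": 0,"jaw": -1},
    {"x": 0.31,"y": 0,"z": -0.215,"ax": 0,"ay": 0,"az": 0,"jaw": -1},
    {"x": 0.4,"y": 0,"z": -0.278,"ax": 0,"ay": 0,"az": 0,"jaw": -1},
    {"x": 0.46,"y": 0,"z": -0.319,"ax": 0,"ay": 0,"az": 0,"jaw": -1},
    {"x": 0.483,"y": 0,"z": -0.335,"ax": 0,"ay": 0,"az": 0,"jaw": -1},
    {"x": 0.483,"y": 0,"z": -0.335,"ax": 0,"ay": 0,"az": 0,"jaw": -1},
    {"x": 0.483,"y": 0,"z": -0.335,"ax": 0,"ay": 0,"az": 0,"jaw": -1},
    {"x": 0.483,"y": 0,"z": -0.335,"ax": 0,"ay": 0,"az": 0,"jaw": -1},
  ],
)

```text
time: 24.2
tool_pos: [489.6, 230.8, 138.8]
tcp_rot: [3.141, -0.958, 0.262]
contact_force: [-0.0, 0.6, -3.0]
grip_width: 52.0
finger_force: 30.0
```

Emit:
send_rows(
  rows=[
    {"x": 0,"y": 0.05,"z": -0.005,"ax": 0,"ay": 0,"az": 0,"jaw": -1},
    {"x": -0.02,"y": 0.13,"z": -0.02,"ax": -0.01,"ay": 0,"az": 0.005,"jaw": -1},
    {"x": -0.034,"y": 0.22,"z": -0.035,"ax": -0.014,"ay": 0,"az": 0.01,"jaw": -1},
    {"x": -0.047,"y": 0.31,"z": -0.048,"ax": -0.02,"ay": 0,"az": 0.014,"jaw": -1},
    {"x": -0.06,"y": 0.4,"z": -0.061,"ax": -0.025,"ay": 0,"az": 0.017,"jaw": -1},
    {"x": -0.072,"y": 0.48,"z": -0.074,"ax": -0.03,"ay": 0,"az": 0.02,"jaw": -1},
    {"x": -0.082,"y": 0.55,"z": -0.084,"ax": -0.034,"ay": 0,"az": 0.024,"jaw": -1},
    {"x": -0.088,"y": 0.585,"z": -0.09,"ax": -0.034,"ay": 0,"az": 0.024,"jaw": -1},
    {"x": -0.088,"y": 0.585,"z": -0.09,"ax": -0.034,"ay": 0,"az": 0.024,"jaw": -1},
    {"x": -0.088,"y": 0.585,"z": -0.09,"ax": -0.034,"ay": 0,"az": 0.024,"jaw": -1},
  ],
)

```text
time: 25.45
tool_pos: [496.0, 111.9, 135.6]
tcp_rot: [-3.141, -0.959, 0.218]
contact_force: [-0.5, 0.4, -2.5]
grip_width: 51.7
finger_force: 30.0
```

```bash
python3 - <<'E'
from t import *; from h import bot,cloud,cv2
im,W,m=cloud('wrist','w5'); a=im
im,S,m=cloud('scene','s5')
cv2.imwrite('pics/c5.png',np.hstack([cv2.resize(im[90:210,220:340],(400,400),interpolation=cv2.INTER_CUBIC),cv2.resize(a,(400,300))[0:300].repeat(1,0) if 0 else np.vstack([cv2.resize(a,(400,300)),np.zeros((100,400,3),np.uint8)])])[:,:,::-1])
o=bot.get_obs(); q=o["joint_positions"]; print(np.round(q,3),o["tool_pos"],o["contact_force"],o["grip_width"],o["time"])
mid=np.load("mid.npy"); p0,R0=fk(q,P); print("mid",p0+R0@mid, "peak",p0+R0@mid+R0@R(12.5,35).T@[0,0,82])
# handle points by wrist & scene cloud: x,y near mid, z>205
for n,V in(("w",W),("s",S)):
    M=p0+R0@mid; k=(np.hypot(V[...,0]-M[0],V[...,1]-M[1])<28)&(V[...,2]>M[2]+50)&(V[...,2]<M[2]+95); h=V[k]
    if len(h)>8: print(n,len(h),h.mean(0),cv2.minAreaRect(h[:,:2].astype(np.float32)),np.percentile(h[:,2],[50,95,100]))
    k=(abs(V[...,0]-(M[0]))<24)&(abs(V[...,1]-M[1])<24)&(abs(V[...,2]-M[2]-37.5)<8); h=V[k]
    if len(h)>20: print("  lid z",np.median(h[:,2]),len(h))
# hook seen by wrist
h=W.reshape(-1,3); h=h[(h[:,2]>195)&(h[:,2]<240)&(h[:,0]>518)&(h[:,0]<612)&(h[:,1]>100)&(h[:,1]<150)]
if len(h)>10:
    a=np.polyfit(h[:,0],h[:,1],1); print("hook",len(h),np.degrees(np.arctan(a[0])),np.polyval(a,545.7),h[:,0].min())
    for lo in range(520,610,6):
        z=h[(h[:,0]>=lo)&(h[:,0]<lo+6),2]; 
        if len(z): print(lo,len(z),np.round(np.percentile(z,[5,50,95]),1))
E
```

```text
[-0.087  0.361  2.509  2.75   0.704 -1.446] [495.98254474 112.05118099 135.64470808] [-0.32358244 -0.29009889 -2.92288704] 51.4237871712647 25.55
mid [486.88532782 111.02015919 150.71942054] peak [486.92262166 111.02113259 232.71941205]
w 3965 [486.49642932 108.02188868 222.64997571] ((487.3861083984375, 108.28372192382812), (6.427091121673584, 41.08512878417969), 12.632467269897461) [224.40301225 235.81658746 238.75681524]
  lid z 187.97988734277465 10742
s 36 [488.31601419 107.19629638 218.64915302] ((487.8115234375, 109.62113952636719), (5.635074615478516, 43.471649169921875), 13.090598106384277) [219.77499425 233.89270637 238.89273638]
  lid z 188.1618281106697 120
hook 1016 11.800869436078921 124.69365737923411 523.2519857818347
520 178 [217.6 220.4 222.6]
526 127 [217.8 222.1 223.5]
532 5 [209.8 212.6 215.8]
538 3 [211.8 212.  212.1]
544 88 [212.3 215.2 216.3]
550 165 [213.8 216.4 218.3]
556 133 [215.8 218.3 220. ]
562 125 [217.4 220.  221.4]
568 68 [218.7 220.8 221.7]
574 66 [218.7 220.9 221.5]
580 43 [218.8 220.7 221.4]
586 14 [218.1 219.5 220.3]
592 1 [218.4 218.4 218.4]
```

View pics/c5.png

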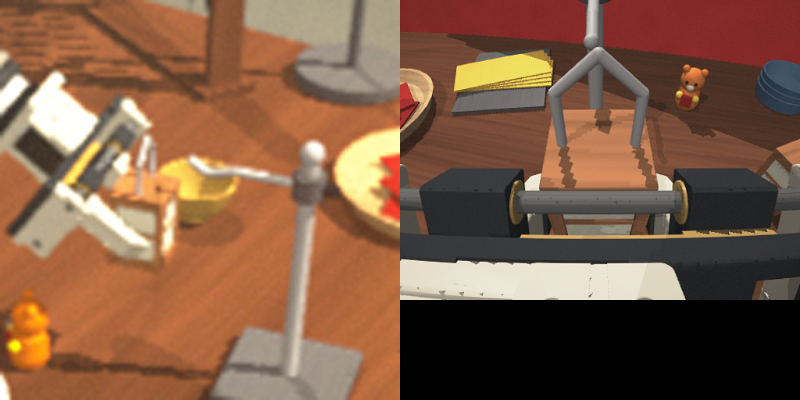

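The wrist view shows the hook tip in line under the gable peak, at about (600,45), with 10 mm of clearance over the tip. I'll advance 60 mm along the hook with a 1.8 mm sideways correction, then lower 11 mm.

Emit:
send_rows(
  rows=[
    {"x": 0.01,"y": -0.009,"z": 0.015,"ax": 0,"ay": 0,"az": 0,"jaw": -1},
    {"x": 0.03,"y": -0.009,"z": 0.043,"ax": 0,"ay": 0,"az": 0,"jaw": -1},
    {"x": 0.055,"y": -0.009,"z": 0.079,"ax": 0,"ay": 0,"az": 0,"jaw": -1},
    {"x": 0.08,"y": -0.009,"z": 0.115,"ax": 0,"ay": 0,"az": 0,"jaw": -1},
    {"x": 0.105,"y": -0.009,"z": 0.15,"ax": 0,"ay": 0,"az": 0,"jaw": -1},
    {"x": 0.13,"y": -0.009,"z": 0.186,"ax": 0,"ay": 0,"az": 0,"jaw": -1},
    {"x": 0.15,"y": -0.009,"z": 0.215,"ax": 0,"ay": 0,"az": 0,"jaw": -1},
    {"x": 0.165,"y": -0.009,"z": 0.236,"ax": 0,"ay": 0,"az": 0,"jaw": -1},
    {"x": 0.172,"y": -0.009,"z": 0.246,"ax": 0,"ay": 0,"az": 0,"jaw": -1},
    {"x": 0.172,"y": -0.009,"z": 0.246,"ax": 0,"ay": 0,"az": 0,"jaw": -1},
  ],
)

```text
time: 26.8
tool_pos: [554.3, 126.3, 135.5]
tcp_rot: [-3.141, -0.959, 0.218]
contact_force: [0.2, -0.3, -2.1]
grip_width: 51.8
finger_force: 30.0
```

Emit:
send_rows(
  rows=[
    {"x": -0.004,"y": 0,"z": 0.003,"ax": 0,"ay": 0,"az": 0,"jaw": -1},
    {"x": -0.008,"y": 0,"z": 0.006,"ax": 0,"ay": 0,"az": 0,"jaw": -1},
    {"x": -0.014,"y": 0,"z": 0.01,"ax": 0,"ay": 0,"az": 0,"jaw": -1},
    {"x": -0.02,"y": 0,"z": 0.014,"ax": 0,"ay": 0,"az": 0,"jaw": -1},
    {"x": -0.027,"y": 0,"z": 0.019,"ax": 0,"ay": 0,"az": 0,"jaw": -1},
    {"x": -0.033,"y": 0,"z": 0.023,"ax": 0,"ay": 0,"az": 0,"jaw": -1},
    {"x": -0.038,"y": 0,"z": 0.027,"ax": 0,"ay": 0,"az": 0,"jaw": -1},
    {"x": -0.042,"y": 0,"z": 0.029,"ax": 0,"ay": 0,"az": 0,"jaw": -1},
    {"x": -0.045,"y": 0,"z": 0.032,"ax": 0,"ay": 0,"az": 0,"jaw": -1},
    {"x": -0.045,"y": 0,"z": 0.032,"ax": 0,"ay": 0,"az": 0,"jaw": -1},
  ],
)

```text
time: 28.05
tool_pos: [554.4, 126.3, 124.5]
tcp_rot: [-3.141, -0.959, 0.218]
contact_force: [0.5, -0.1, -2.9]
grip_width: 51.7
finger_force: 30.0
```

```bash
cat > v.py <<'E'
from t import *; from h import bot,cloud,cv2
o=bot.get_obs(); q=o["joint_positions"]; print(o["tool_pos"],o["contact_force"],o["moment"],o["grip_width"],o["time"])
mid=np.load("mid.npy"); p0,R0=fk(q,P); M=p0+R0@mid; print("mid",M,"peak",M[2]+82)
im,W,m=cloud('wrist','w6'); V=W
k=(np.hypot(V[...,0]-M[0],V[...,1]-M[1])<24)&(V[...,2]>M[2]+48)&(V[...,2]<M[2]+62); h=V[k]
if len(h)>8: print("handle legs",len(h),cv2.minAreaRect(h[:,:2].astype(np.float32)))
h=W.reshape(-1,3); h=h[(h[:,2]>205)&(h[:,2]<240)&(h[:,0]>M[0]+12)&(h[:,0]<612)&(h[:,1]>100)&(h[:,1]<150)]
if len(h)>10:
    a=np.polyfit(h[:,0],h[:,1],1); print("hook",len(h),np.degrees(np.arctan(a[0])),np.polyval(a,M[0]))
cv2.imwrite('pics/w6c.png',cv2.resize(im[0:200,130:390],None,fx=2.5,fy=2.5)[:,:,::-1])
E
python3 v.py
```

```text
[554.38575961 126.30168255 124.47585559] [ 0.45970869 -0.09798716 -2.86854341] [-0.1392759   0.81731409 -0.01181027] 51.71104952061004 28.05
mid [545.28828546 125.27842933 139.55161448] peak 221.55161448305012
handle legs 882 ((545.5286865234375, 122.62890625), (4.983689785003662, 40.67308044433594), 12.26286792755127)
hook 1293 11.07484437023138 125.57408577876961
```

View pics/w6c.png

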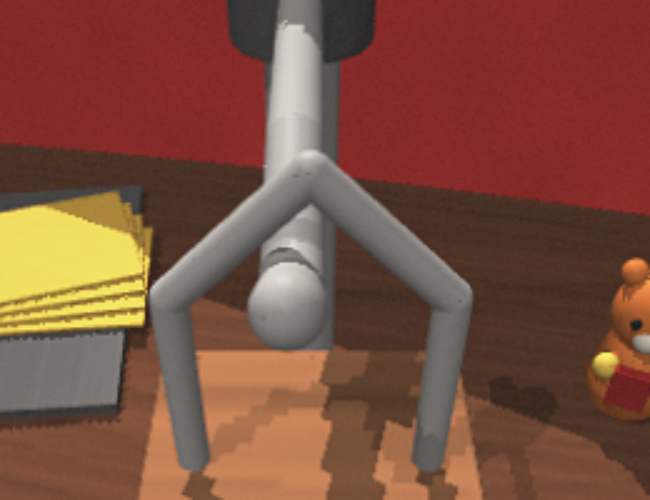

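The hook is through the handle. The tip ball at (287,305) lies about 2.8 mm left of the peak at (313,165), so I'll shift that way and lower in small steps.

Emit:
send_rows(
  rows=[
    {"x": 0,"y": -0.005,"z": 0,"ax": 0,"ay": 0,"az": 0,"jaw": -1},
    {"x": 0,"y": -0.01,"z": 0,"ax": 0,"ay": 0,"az": 0,"jaw": -1},
    {"x": 0,"y": -0.014,"z": 0,"ax": 0,"ay": 0,"az": 0,"jaw": -1},
    {"x": -0.004,"y": -0.014,"z": 0.003,"ax": 0,"ay": 0,"az": 0,"jaw": -1},
    {"x": -0.008,"y": -0.014,"z": 0.006,"ax": 0,"ay": 0,"az": 0,"jaw": -1},
    {"x": -0.012,"y": -0.014,"z": 0.009,"ax": 0,"ay": 0,"az": 0,"jaw": -1},
    {"x": -0.016,"y": -0.014,"z": 0.011,"ax": 0,"ay": 0,"az": 0,"jaw": -1},
    {"x": -0.016,"y": -0.014,"z": 0.011,"ax": 0,"ay": 0,"az": 0,"jaw": -1},
    {"x": -0.016,"y": -0.014,"z": 0.011,"ax": 0,"ay": 0,"az": 0,"jaw": -1},
    {"x": -0.016,"y": -0.014,"z": 0.011,"ax": 0,"ay": 0,"az": 0,"jaw": -1},
  ],
)

```text
time: 29.35
tool_pos: [553.8, 129.0, 120.7]
tcp_rot: [-3.141, -0.96, 0.218]
contact_force: [0.8, -1.0, -2.8]
grip_width: 52.2
finger_force: 30.0
```

Emit:
send_rows(
  rows=[
    {"x": -0.002,"y": 0,"z": 0.0014,"ax": 0,"ay": 0,"az": 0,"jaw": -1},
    {"x": -0.004,"y": 0,"z": 0.003,"ax": 0,"ay": 0,"az": 0,"jaw": -1},
    {"x": -0.004,"y": 0,"z": 0.003,"ax": 0,"ay": 0,"az": 0,"jaw": -1},
    {"x": -0.004,"y": 0,"z": 0.003,"ax": 0,"ay": 0,"az": 0,"jaw": -1},
    {"x": -0.004,"y": 0,"z": 0.003,"ax": 0,"ay": 0,"az": 0,"jaw": -1},
    {"x": -0.004,"y": 0,"z": 0.003,"ax": 0,"ay": 0,"az": 0,"jaw": -1},
    {"x": -0.004,"y": 0,"z": 0.003,"ax": 0,"ay": 0,"az": 0,"jaw": -1},
    {"x": -0.004,"y": 0,"z": 0.003,"ax": 0,"ay": 0,"az": 0,"jaw": -1},
    {"x": -0.004,"y": 0,"z": 0.003,"ax": 0,"ay": 0,"az": 0,"jaw": -1},
    {"x": -0.004,"y": 0,"z": 0.003,"ax": 0,"ay": 0,"az": 0,"jaw": -1},
  ],
)

```text
time: 30.6
tool_pos: [554.0, 129.0, 119.9]
tcp_rot: [-3.141, -0.96, 0.218]
contact_force: [0.9, -1.8, 3.9]
grip_width: 52.0
finger_force: 30.0
```

Contact: the hook now carries about 6.6 N. I'll go 0.2 mm further and hold.

Emit:
send_rows(
  rows=[
    {"x": -0.0004,"y": 0,"z": 0.0003,"ax": 0,"ay": 0,"az": 0,"jaw": -1},
    {"x": -0.0008,"y": 0,"z": 0.0006,"ax": 0,"ay": 0,"az": 0,"jaw": -1},
    {"x": -0.0008,"y": 0,"z": 0.0006,"ax": 0,"ay": 0,"az": 0,"jaw": -1},
    {"x": -0.0008,"y": 0,"z": 0.0006,"ax": 0,"ay": 0,"az": 0,"jaw": -1},
    {"x": -0.0008,"y": 0,"z": 0.0006,"ax": 0,"ay": 0,"az": 0,"jaw": -1},
    {"x": -0.0008,"y": 0,"z": 0.0006,"ax": 0,"ay": 0,"az": 0,"jaw": -1},
    {"x": -0.0008,"y": 0,"z": 0.0006,"ax": 0,"ay": 0,"az": 0,"jaw": -1},
    {"x": -0.0008,"y": 0,"z": 0.0006,"ax": 0,"ay": 0,"az": 0,"jaw": -1},
    {"x": -0.0008,"y": 0,"z": 0.0006,"ax": 0,"ay": 0,"az": 0,"jaw": -1},
    {"x": -0.0008,"y": 0,"z": 0.0006,"ax": 0,"ay": 0,"az": 0,"jaw": -1},
  ],
)

```text
time: 31.85
tool_pos: [554.0, 129.0, 119.7]
tcp_rot: [-3.142, -0.96, 0.218]
contact_force: [1.0, -3.2, 5.0]
grip_width: 51.9
finger_force: 30.0
```

The hook load is about 7.7 N vertical, 8.4 N in all. I'll hold that for another second, then ease off and open.

Emit:
send_rows(
  rows=[
    {"x": 0,"y": 0,"z": 0,"ax": 0,"ay": 0,"az": 0,"jaw": -1},
    {"x": 0,"y": 0,"z": 0,"ax": 0,"ay": 0,"az": 0,"jaw": -1},
    {"x": 0,"y": 0,"z": 0,"ax": 0,"ay": 0,"az": 0,"jaw": -1},
    {"x": 0,"y": 0,"z": 0,"ax": 0,"ay": 0,"az": 0,"jaw": -1},
    {"x": 0,"y": 0,"z": 0,"ax": 0,"ay": 0,"az": 0,"jaw": -1},
    {"x": 0,"y": 0,"z": 0,"ax": 0,"ay": 0,"az": 0,"jaw": -1},
    {"x": 0,"y": 0,"z": 0,"ax": 0,"ay": 0,"az": 0,"jaw": -1},
    {"x": 0,"y": 0,"z": 0,"ax": 0,"ay": 0,"az": 0,"jaw": -1},
    {"x": 0,"y": 0,"z": 0,"ax": 0,"ay": 0,"az": 0,"jaw": -1},
    {"x": 0,"y": 0,"z": 0,"ax": 0,"ay": 0,"az": 0,"jaw": -1},
  ],
)

```text
time: 33.1
tool_pos: [554.0, 129.0, 119.7]
tcp_rot: [-3.142, -0.96, 0.218]
contact_force: [-0.1, -1.7, 5.2]
grip_width: 51.9
finger_force: 30.0
```

Emit:
send_rows(
  rows=[
    {"x": 0.001,"y": 0.002,"z": -0.0007,"ax": 0,"ay": 0,"az": 0,"jaw": -1},
    {"x": 0.0015,"y": 0.004,"z": -0.001,"ax": 0,"ay": 0,"az": 0,"jaw": -1},
    {"x": 0.0015,"y": 0.004,"z": -0.001,"ax": 0,"ay": 0,"az": 0,"jaw": -1},
    {"x": 0.0015,"y": 0.004,"z": -0.001,"ax": 0,"ay": 0,"az": 0,"jaw": -1},
    {"x": 0.0015,"y": 0.004,"z": -0.001,"ax": 0,"ay": 0,"az": 0,"jaw": -1},
    {"x": 0.0015,"y": 0.004,"z": -0.001,"ax": 0,"ay": 0,"az": 0,"jaw": -1},
    {"x": 0.0015,"y": 0.004,"z": -0.001,"ax": 0,"ay": 0,"az": 0,"jaw": -1},
    {"x": 0.0015,"y": 0.004,"z": -0.001,"ax": 0,"ay": 0,"az": 0,"jaw": -1},
    {"x": 0.0015,"y": 0.004,"z": -0.001,"ax": 0,"ay": 0,"az": 0,"jaw": -1},
    {"x": 0.0015,"y": 0.004,"z": -0.001,"ax": 0,"ay": 0,"az": 0,"jaw": -1},
  ],
)

```text
time: 34.35
tool_pos: [553.8, 128.3, 119.7]
tcp_rot: [-3.141, -0.959, 0.218]
contact_force: [0.6, 1.6, 1.8]
grip_width: 52.0
finger_force: 30.0
```

Emit:
send_rows(
  rows=[
    {"x": 0,"y": 0,"z": 0,"ax": 0,"ay": 0,"az": 0,"jaw": 1},
    {"x": 0,"y": 0,"z": 0,"ax": 0,"ay": 0,"az": 0,"jaw": 1},
    {"x": 0,"y": 0,"z": 0,"ax": 0,"ay": 0,"az": 0,"jaw": 1},
    {"x": 0,"y": 0,"z": 0,"ax": 0,"ay": 0,"az": 0,"jaw": 1},
    {"x": 0,"y": 0,"z": 0,"ax": 0,"ay": 0,"az": 0,"jaw": 1},
    {"x": 0,"y": 0,"z": 0,"ax": 0,"ay": 0,"az": 0,"jaw": 1},
    {"x": 0,"y": 0,"z": 0,"ax": 0,"ay": 0,"az": 0,"jaw": 1},
    {"x": 0,"y": 0,"z": 0,"ax": 0,"ay": 0,"az": 0,"jaw": 1},
    {"x": 0,"y": 0,"z": 0,"ax": 0,"ay": 0,"az": 0,"jaw": 1},
    {"x": 0,"y": 0,"z": 0,"ax": 0,"ay": 0,"az": 0,"jaw": 1},
  ],
)

```text
time: 35.6
tool_pos: [554.0, 128.2, 119.8]
tcp_rot: [-3.141, -0.959, 0.218]
contact_force: [0.7, 1.6, 0.4]
grip_width: 91.4
finger_force: 0.0
```

Emit:
send_rows(
  rows=[
    {"x": 0,"y": 0,"z": -0.03,"ax": 0,"ay": 0,"az": 0,"jaw": 1},
    {"x": 0,"y": 0,"z": -0.07,"ax": 0,"ay": 0,"az": 0,"jaw": 1},
    {"x": 0,"y": 0,"z": -0.13,"ax": 0,"ay": 0,"az": 0,"jaw": 1},
    {"x": 0,"y": 0,"z": -0.2,"ax": 0,"ay": 0,"az": 0,"jaw": 1},
    {"x": 0,"y": 0,"z": -0.28,"ax": 0,"ay": 0,"az": 0,"jaw": 1},
    {"x": 0,"y": 0,"z": -0.36,"ax": 0,"ay": 0,"az": 0,"jaw": 1},
    {"x": 0,"y": 0,"z": -0.44,"ax": 0,"ay": 0,"az": 0,"jaw": 1},
    {"x": 0,"y": 0,"z": -0.5,"ax": 0,"ay": 0,"az": 0,"jaw": 1},
    {"x": 0,"y": 0,"z": -0.5,"ax": 0,"ay": 0,"az": 0,"jaw": 1},
    {"x": 0,"y": 0,"z": -0.5,"ax": 0,"ay": 0,"az": 0,"jaw": 1},
  ],
)

```text
time: 36.85
tool_pos: [474.2, 110.4, 177.5]
tcp_rot: [3.141, -0.96, 0.218]
contact_force: [-0.2, -0.2, -0.5]
grip_width: 91.9
finger_force: 0.0
```

```bash
python3 - <<'E'
from t import *; from h import bot,cloud,cv2
o=bot.get_obs(); print(o["tool_pos"],o["contact_force"],o["grip_width"],o["time"])
for i in range(3):
    im,S,m=cloud('scene','s7')
    h=S.reshape(-1,3); h=h[(abs(h[:,0]-545)<45)&(abs(h[:,1]-123)<45)&(h[:,2]>85)&(h[:,2]<185)]; print(len(h),h.mean(0),h[:,2].min(),h[:,2].max())
im2,W,m=cloud('wrist')
h=W.reshape(-1,3); h=h[(abs(h[:,0]-545)<45)&(abs(h[:,1]-123)<45)&(h[:,2]>166)&(h[:,2]<180)]
if len(h)>9: print(cv2.minAreaRect(h[:,:2].astype(np.float32)),np.median(h[:,2]))
cv2.imwrite('pics/c7.png',np.hstack([cv2.resize(im[90:220,220:350],(400,400),interpolation=cv2.INTER_CUBIC),np.vstack([cv2.resize(im2,(400,300)),np.zeros((100,400,3),np.uint8)])])[:,:,::-1])
E
```

```text
[474.15346004 110.44334292 177.49307711] [-0.16452801 -0.15724753 -0.54935859] 91.92677181534961 36.85
570 [551.95564135 112.65245399 144.16845207] 96.98005014258275 184.55995049509434
568 [551.89632001 112.71312217 143.84960799] 95.55099537473927 182.6407199896896
571 [551.93845103 112.56916286 144.23777223] 95.59546330931416 184.28879635964827
((546.0101928710938, 124.6295394897461), (53.611839294433594, 52.25889205932617), 11.811653137207031) 171.99349183695938
```

View pics/c7.png

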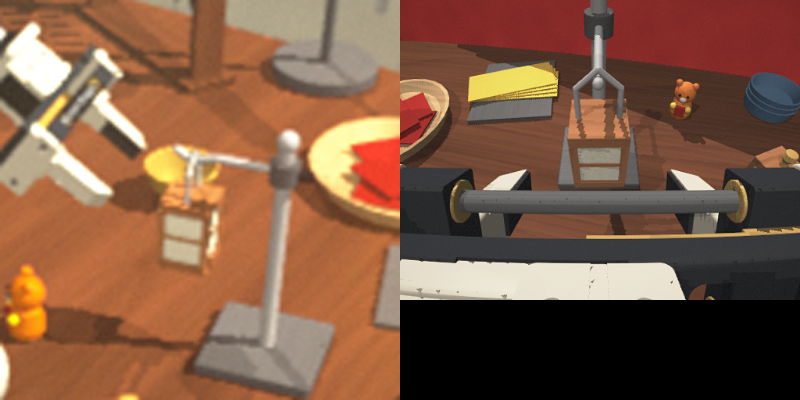

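The lantern hangs upright and still in the seat, with the lid centred at (546,124.6), and the gripper is clear. I'll hand it in.

```bash
python3 -c "
from plant import bot
print(bot.close_job())"
```

```text
the job is handed in; nothing more can be done
None
```

The lantern hangs by its handle in the low seat of the hook. I tugged it at about 8 N on the hook for over two seconds, let it go, saw it hanging still and upright, and handed the job in at about 37 s; no verdict was reported back.

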